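Strip a trial-fitted pump rotor and set out its parts

ROBOT

A 6-joint arm with a two-finger parallel gripper is mounted at the origin on a cart in front of the work surface, level with it; the furniture and walls round the work are solid. World frame = base frame: x ahead of the robot, y to its left, z up, the work surface at z = 0. Lengths are in m, angles in degrees, forces in N, time in s.
With the tool pointing down it reaches from about 0.25 to 0.725 m from the base axis. Payload 9.7 kg.
Tool frame: the origin (TCP) lies at the centre of the arm's flange, where the gripper is bolted on; the fingertips stand bot.tips_ahead ahead of it and the grasp point (between the pads) lies 155 mm ahead of it (bot.tips_ahead is the distance from the TCP to the fingertips, in m); z points along the fingers, y is the line along which they close (so a half turn about z gives the same grasp; the last joint's range is limited). The gripper opens to 85 mm and grips with 20 to 120 N. Pads are 22 mm wide; open, the fingers measure 114 mm over their backs; the gripper's body (76 mm by 85 mm) begins 54 mm behind the grasp point. The pads swing forward as they close: fully open they stand 13 mm farther back than shut.
Start: joints at [-72.708, 4.979, 10.078, 95.1, 0, 90], TCP at [0.163, -0.525, 0.405] pointing down, gripper open.
Joint ranges: [-179.16, 179.16], [-48.56, 103.87], [-65.8, 70.77], [-126.05, 130.52], [-82.76, 87.17], [-180, 180]. Speed limits (degrees/s): [127.2, 127.2, 147.25, 180, 180, 180].

INTERFACE

Orientations are given as [roll, pitch, yaw] about the fixed x, y, z axes, in that order (R = Rz(yaw) Ry(pitch) Rx(roll)).
In Python, from workcell import bot gives the robot as it stands.
- The arm moves only by the tool drive_tool, never from a script. Its argument "plan" is a list of rows, each an object of numbers: "dx", "dy", "dz": the shift along the tool's x, y, z in m; "roll": the turn about the tool's z in rad; "hand": the finger opening in m, from 0 to 0.0854. In form: [{"dx": .., "dy": .., "dz": .., "roll": .., "hand": ..}, ...]. A call has 1 to 20 rows; each row is the pose to reach, as a shift and turn from the pose commanded when the call began, along the tool's axes at that moment; what a row does not reach only later rows make up. A row lasts 1/12 s, in which the tool goes at most 41.7 mm and 7.16 degrees, less where a joint would pass 70% of its speed; a pose out of reach is approached as far as the arm can. A call with a gripper value outside its range is refused whole. The fingers move at their own pace and stop on an object; "force" is the grip in N (left out, the last holds). Time passes only in rows, so rows that repeat a pose let the fingers close. It gives the time, the measured TCP pose, the force and the opening at its end, in the units of the state.
- bot.get_obs(): the state, without advancing time (a new reading comes with each control period).
- bot.camera(name): name is "side" or "top" or "wrist"; returns a dict with "frame" (480x640x3 uint8, red, green, blue), "z_map" (480x640 float32, m along the optical axis (not along the pixel's ray), 0 where there is no reading), "mtx" (3x3 intrinsics, pixels), "k1" (the pictures are not rectified: a ray, as slopes to the right and down, at radius r is drawn at 1 + k1 r^2 times it, then the intrinsics apply), "R" (3x3) and "t" (3): a world point X has camera coordinates R X + t. Camera axes: x right, y down, z forward; pixel columns grow to the right and rows downward; lengths in m; the calibration is good to about 2 mm. A picture is of the moment at which its call begins.
- bot.job_done(): hands the job in, once; it reports no verdict.
The state is a dict: "time": time; "q": joint angles; "qd": joint speeds; "joint_efforts": joint torques, N m; "ee_pos": TCP position; "tcp_rot": TCP orientation; "wrist_force": force on the tool from outside, world axes, zero at the start; "torque": the same for the moment, N m; "opening": finger opening in m.
Only numpy, scipy, OpenCV 4.12 (cv2) and the standard library are available. Lean on these libraries where they do the work, as an engineer would, in place of code of your own. Each camera call takes 0.05 s, during which the arm holds its last target. There are 200 camera calls.

TASK

The pump rotor was only put together for a trial fit: take it apart from the top down and set each piece on its own place as it comes off. The clamp collar goes over the thin peg of the peg stand, the ball bearing flat into the shallow dish, the oval flange over the white cone, each right down on its seat, and last the bare impeller, shaft up, flat into the large ring-shaped weld nest. Leave the glue bottle and the plug gauge standing.

Things in the scene. Friction and masses are not known exactly. Their poses are not given: they have to be found in the camera images.
- impeller: Grey plastic pump impeller, disc 122 mm across and 19 mm high, vanes down, 200 to 330 g. Origin: centre of the underside. From the disc rises on the axis (z up) a hub 44 mm wide to z = 25, then the shaft: 23 mm thick to z = 47, 19 mm thick from there to its top at z = 72 mm. At the start the three other parts lie loose on the shaft; when it is bare, grip it by the shaft.
- gland_flange: Lowest part on the shaft, resting on the hub (underside 25 mm above the impeller's): oval aluminium flange 10 mm thick, 88 mm long along its x, 56 mm wide along its y, bolt hole in each end, 28 mm bore, 90 g. Grip it across its 56 mm width (along its y). Origin: centre of the underside, z up.
- bearing: Middle part, lying on the flange (underside 35 mm above the impeller's): bright steel ball bearing, 50 mm outside, 12 mm high, 27 mm bore, 80 to 130 g. Origin: centre of the underside, z up. Grip it outside in its upper half: its dish is 4 mm deep and has only 7 mm of room round it.
- collar: Top part, lying on the bearing (underside 47 mm above the impeller's): dark steel clamp collar, 38 mm outside, 13 mm high, 23 mm bore, 60 g, with the shaft end standing 12 mm out of it. Origin: centre of the underside, z up.
- peg_stand: Place of the collar: dark round steel base 64 mm across and 10 mm high with a bright upright peg 10 mm thick, its rounded top 49 mm above the bench. Fixed. Origin: centre of the base's underside on the bench; the collar rests at z = 10 mm.
- bearing_dish: Place of the bearing: low round aluminium dish 76 mm across and 12 mm high, with a black pad in a recess 64 mm across and 4 mm deep. Fixed. Origin: centre of the underside on the bench; the bearing rests at z = 8 mm.
- cone_stand: Place of the flange: white plastic stand, round base 72 mm across and 10 mm high, with a cone 23 mm thick at its foot and 10 mm at its top, 50 mm above the bench. Fixed. Origin: centre of the base's underside on the bench; the flange rests at z = 10 mm, any way round.
- weld_nest: Place of the impeller: round aluminium nest 148 mm across, floor 10 mm above the bench, with a rim 7 mm wide and 6 mm higher (inside 134 mm across). Fixed. Origin: centre of the underside on the bench; the impeller rests at z = 10 mm, any way round. Between rotor and nest stand the three small stands and, 70 to 110 mm behind them, a black generator 155 mm high with things on it up to 225 mm: carry the impeller well above the stands and on the robot side of the generator.
- glue_bottle: Bystander: white squeeze bottle with an orange tip, 36 mm thick and 104 mm high, standing. Origin: centre of its underside. To be left standing.
- plug_gauge: Bystander: steel plug gauge, 16 mm thick and 98 mm high, standing on end beside the black generator. Origin: centre of its underside. To be left standing.

How it is judged:
By the outcome, as a careful person would: the job done as asked, in the order asked, and still so for the second after the job is handed in, with the robot touching nothing.
It also fails if it takes over 128 s, if anything falls off the work surface, if the arm or the gripper's body presses on something with over 40 N, if the wrist force passes 120 N, or if a joint passes its speed limit or range.

## Working session

There is one attempt and no reset: what is moved stays moved. The work goes in short steps, Python scripts to look and compute and a tool call to move; the robot and the scene stay as the last step left them, time stands still between calls to the robot, and variables do not carry over. Pictures are saved under pics/ and viewed, on a budget of 14 in all, crops included, one or two more only if the job needs it, and the job is handed in when it is done.

Besides the shell and the picture viewer there is one more tool, called as a command line: name --argument value ..., lists and objects as JSON in quotes. drive_tool: Moves the arm, as the interface text tells. Its arguments: {"type":"object","properties":{"plan":{"type":"array","items":{"type":"object","properties":{"dx":{"type":"number"},"dy":{"type":"number"},"dz":{"type":"number"},"roll":{"type":"number"},"hand":{"type":"number"}}}},"force":{"type":"number"}},"required":["plan"]}

```bash
mkdir -p pics
cat > h.py <<'E'
import numpy as np, cv2
from workcell import bot
def shot(n,f=None):
    c=bot.camera(n)
    if f: cv2.imwrite(f'pics/{f}.png',c['frame'][:,:,::-1])
    return c
def rays(c,uv):
    uv=np.asarray(uv,float).reshape(-1,2); K=c['mtx']
    d=np.c_[(uv[:,0]-K[0,2])/K[0,0],(uv[:,1]-K[1,2])/K[1,1]]; s=d.copy()
    for _ in range(10): s=d/(1+c['k1']*(s**2).sum(1,keepdims=True))
    return s
def onplane(c,uv,z):
    s=rays(c,uv); D=np.c_[s,np.ones(len(s))]@c['R']; C=-c['R'].T@c['t']
    return C+D*((z-C[2])/D[:,2])[:,None]
def cloud(c):
    v,u=np.mgrid[:480,:640]; s=rays(c,np.c_[u.ravel(),v.ravel()]); z=c['z_map'].ravel()
    P=(np.c_[s,np.ones(len(s))]*z[:,None]-c['t'])@c['R']; P[z==0]=np.nan
    return P.reshape(480,640,3)
def st():
    o=bot.get_obs(); print({k:np.round(o[k],4).tolist() for k in ('time','ee_pos','tcp_rot','wrist_force','opening','q')})
E
python3 - <<'E'
from h import *
st(); print(bot.tips_ahead)
a=shot('top','t0'); b=shot('side','s0')
for c in (a,b): print(c['mtx'],c['k1'],-c['R'].T@c['t'])
import pickle; pickle.dump((a,b),open('c0.pkl','wb'))
E
```

```text
{'time': 0.0, 'ee_pos': [0.1635, -0.5251, 0.4039], 'tcp_rot': [-179.9164, -0.0015, 17.2911], 'wrist_force': [0.665, -0.5522, -0.1992], 'opening': 0.0854, 'q': [-72.7081, 5.0138, 10.0325, 95.1024, 0.0015, 90.0008]}
0.1734
[[574.04148581   0.         330.0112979 ]
 [  0.         574.04148581 248.0718209 ]
 [  0.           0.           1.        ]] -0.06862639744741163 [ 0.35020707 -0.00498701  1.27110978]
[[500.58378282   0.         317.33863726]
 [  0.         500.58378282 239.62397713]
 [  0.           0.           1.        ]] -0.03932248741830666 [0.30887739 0.91565604 0.52318021]
```

View pics/t0.png

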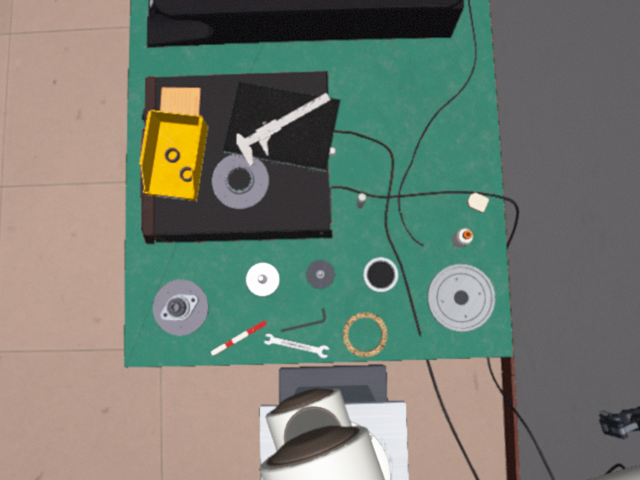

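View pics/s0.png

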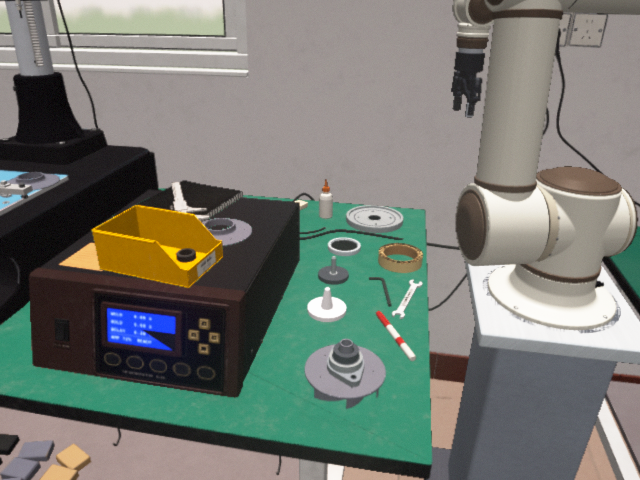

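The top view shows the rotor at (180,307), cone stand (262,280), peg stand (320,274), dish (381,274) and nest (461,298). It also shows the bottle at (464,237), the gauge at (362,200) and the generator in the upper left. The side view confirms the stack is assembled, with the flange slanted.

Run:
```python
from h import *; import pickle
a,b=pickle.load(open('c0.pkl','rb'))
f=a['frame'][:,:,::-1]; hsv=cv2.cvtColor(np.ascontiguousarray(f),cv2.COLOR_BGR2HSV)
ng=(~((hsv[...,0]>60)&(hsv[...,0]<95)&(hsv[...,1]>80))).astype('uint8')*255
ng=cv2.morphologyEx(ng,cv2.MORPH_OPEN,np.ones((7,7)))
for n,(u,v),z,r in [('rotor',(180,307),.019,45),('cone',(262,280),.01,28),('peg',(320,274),.01,28),('dish',(381,274),.012,30),('nest',(461,298),.016,45)]:
    m=np.zeros_like(ng); cv2.circle(m,(u,v),r,255,-1); m&=ng
    cs=max(cv2.findContours(m,0,1)[0],key=cv2.contourArea)
    P=onplane(a,cs.reshape(-1,2),z)[:,:2].astype('float32')
    (c,rad)=cv2.minEnclosingCircle(P); el=cv2.fitEllipse(P)
    print(n,np.round(c,4),round(rad*2,4),np.round(el[0],4),np.round(el[1],4))
print('shaft top',onplane(a,[178,307],.072))
P=cloud(a)
for n,(u,v) in dict(shaft=(178,307),cone=(262,280),peg=(320,273),bottle=(466,236),gauge=(361,198)).items():
    q=P[v-6:v+7,u-6:u+7].reshape(-1,3); print(n,np.round(q[np.nanargmax(q[:,2])],3))
g=P[150:240,320:332]; print('gen edge',np.round(np.nanmax(P[225:243,200:320,2]),3),np.round(onplane(a,[[240,238],[330,236]],.155),3))
cv2.imwrite('pics/z0.png',cv2.resize(f[262:352,135:225],None,fx=6,fy=6,interpolation=cv2.INTER_CUBIC))
```

```text
rotor [0.3708 0.3269] 0.1243 [0.3707 0.3269] [0.1213 0.1222]
cone [0.4279 0.1463] 0.0772 [0.4276 0.1464] [0.0745 0.075 ]
peg [0.4351 0.0194] 0.0633 [0.4355 0.0197] [0.0608 0.0609]
dish [ 0.4303 -0.1132] 0.0791 [ 0.4306 -0.1131] [0.0764 0.0769]
nest [ 0.375  -0.2879] 0.1512 [ 0.3746 -0.2876] [0.1475 0.1489]
shaft top [[0.36974802 0.31689485 0.072     ]]
shaft [0.38  0.325 0.08 ]
cone [0.423 0.144 0.051]
peg [0.434 0.018 0.053]
bottle [ 0.503 -0.292  0.108]
gauge [ 0.586 -0.065  0.101]
gen edge 0.157 [[ 0.5    0.172  0.155]
 [ 0.499 -0.005  0.155]]
```

View pics/z0.png

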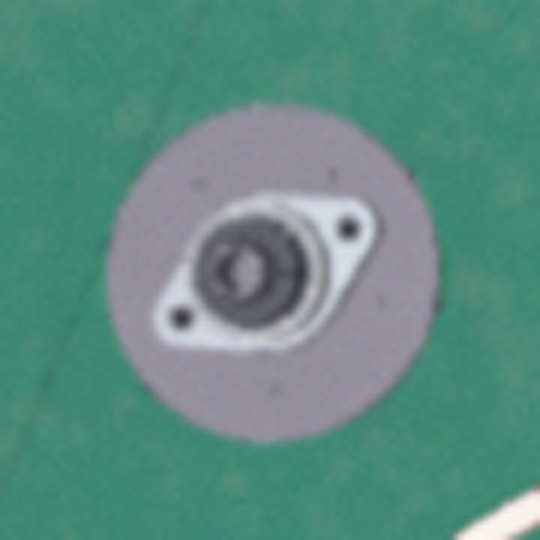

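drive_tool --plan '[{"dx":0.371,"dy":-0.33,"roll":-1.269},{"dx":0.371,"dy":-0.33,"roll":-1.269},{"dx":0.371,"dy":-0.33,"roll":-1.269},{"dx":0.371,"dy":-0.33,"roll":-1.269},{"dx":0.371,"dy":-0.33,"roll":-1.269},{"dx":0.371,"dy":-0.33,"roll":-1.269},{"dx":0.371,"dy":-0.33,"roll":-1.269},{"dx":0.371,"dy":-0.33,"roll":-1.269},{"dx":0.371,"dy":-0.33,"roll":-1.269},{"dx":0.371,"dy":-0.33,"roll":-1.269},{"dx":0.371,"dy":-0.33,"roll":-1.269},{"dx":0.371,"dy":-0.33,"roll":-1.269},{"dx":0.371,"dy":-0.33,"roll":-1.269},{"dx":0.371,"dy":-0.33,"roll":-1.269},{"dx":0.371,"dy":-0.33,"roll":-1.269},{"dx":0.371,"dy":-0.33,"roll":-1.269},{"dx":0.371,"dy":-0.33,"roll":-1.269},{"dx":0.371,"dy":-0.33,"roll":-1.269},{"dx":0.371,"dy":-0.33,"roll":-1.269},{"dx":0.371,"dy":-0.33,"roll":-1.269}]'

```text
invalid input at $.plan[0]: expected keys dx, dy, dz, roll, hand
```

drive_tool --plan '[{"dx":0.371,"dy":-0.33,"dz":0,"roll":-1.269,"hand":0.05},{"dx":0.371,"dy":-0.33,"dz":0,"roll":-1.269,"hand":0.05},{"dx":0.371,"dy":-0.33,"dz":0,"roll":-1.269,"hand":0.05},{"dx":0.371,"dy":-0.33,"dz":0,"roll":-1.269,"hand":0.05},{"dx":0.371,"dy":-0.33,"dz":0,"roll":-1.269,"hand":0.05},{"dx":0.371,"dy":-0.33,"dz":0,"roll":-1.269,"hand":0.05},{"dx":0.371,"dy":-0.33,"dz":0,"roll":-1.269,"hand":0.05},{"dx":0.371,"dy":-0.33,"dz":0,"roll":-1.269,"hand":0.05},{"dx":0.371,"dy":-0.33,"dz":0,"roll":-1.269,"hand":0.05},{"dx":0.371,"dy":-0.33,"dz":0,"roll":-1.269,"hand":0.05},{"dx":0.371,"dy":-0.33,"dz":0,"roll":-1.269,"hand":0.05},{"dx":0.371,"dy":-0.33,"dz":0,"roll":-1.269,"hand":0.05},{"dx":0.371,"dy":-0.33,"dz":0,"roll":-1.269,"hand":0.05},{"dx":0.371,"dy":-0.33,"dz":0,"roll":-1.269,"hand":0.05},{"dx":0.371,"dy":-0.33,"dz":0,"roll":-1.269,"hand":0.05},{"dx":0.371,"dy":-0.33,"dz":0,"roll":-1.269,"hand":0.05}]' --force 40

```text
time: 1.43
ee_pos: [0.4192, -0.1006, 0.4046]
tcp_rot: [-180.0, 0.0, 89.9]
wrist_force: [1.1, -0.2, 0.1]
opening: 0.05
```

```bash
python3 -c "
from h import *
st(); print(bot.tips_ahead)"
```

```text
{'time': 1.4333, 'ee_pos': [0.4192, -0.1006, 0.4046], 'tcp_rot': [-179.9792, 0.0076, 89.9285], 'wrist_force': [1.123, -0.1736, 0.108], 'opening': 0.05, 'q': [-13.4875, -11.1569, -5.3572, 95.8181, -0.0122, 76.5839]}
0.1734
```

drive_tool --plan '[{"dx":0.427,"dy":-0.048,"dz":0.03,"roll":0,"hand":0.06},{"dx":0.427,"dy":-0.048,"dz":0.03,"roll":0,"hand":0.06},{"dx":0.427,"dy":-0.048,"dz":0.03,"roll":0,"hand":0.06},{"dx":0.427,"dy":-0.048,"dz":0.03,"roll":0,"hand":0.06},{"dx":0.427,"dy":-0.048,"dz":0.03,"roll":0,"hand":0.06},{"dx":0.427,"dy":-0.048,"dz":0.03,"roll":0,"hand":0.06},{"dx":0.427,"dy":-0.048,"dz":0.03,"roll":0,"hand":0.06},{"dx":0.427,"dy":-0.048,"dz":0.03,"roll":0,"hand":0.06},{"dx":0.427,"dy":-0.048,"dz":0.03,"roll":0,"hand":0.06},{"dx":0.427,"dy":-0.048,"dz":0.03,"roll":0,"hand":0.06},{"dx":0.427,"dy":-0.048,"dz":0.03,"roll":0,"hand":0.06},{"dx":0.427,"dy":-0.048,"dz":0.03,"roll":0,"hand":0.06},{"dx":0.427,"dy":-0.048,"dz":0.03,"roll":0,"hand":0.06},{"dx":0.427,"dy":-0.048,"dz":0.03,"roll":0,"hand":0.06}]'

```text
time: 2.6
ee_pos: [0.3723, 0.3258, 0.3749]
tcp_rot: [180.0, 0.0, 89.9]
wrist_force: [0.1, -1.0, -0.0]
opening: 0.06
```

```bash
python3 -c "
from h import *
st(); c=shot('wrist','w1'); print(c['mtx'],c['k1'],-c['R'].T@c['t'],c['R'])
import pickle; pickle.dump(c,open('w1.pkl','wb'))"
```

```text
{'time': 2.6, 'ee_pos': [0.3723, 0.3258, 0.3749], 'tcp_rot': [179.9978, 0.0192, 89.889], 'wrist_force': [0.1183, -0.9595, -0.0247], 'opening': 0.06, 'q': [41.1964, -3.1079, -1.4301, 91.6889, -0.0159, 131.3074]}
[[334.94246349   0.         318.18150522]
 [  0.         334.94246349 241.88970567]
 [  0.           0.           1.        ]] -0.006583965791737222 [0.37332261 0.39766553 0.34385174] [[ 9.99998031e-01 -1.97883072e-03 -1.49607364e-04]
 [-1.85619917e-03 -9.59360209e-01  2.82178212e-01]
 [-7.01910268e-04 -2.82177379e-01 -9.59361993e-01]]
```

View pics/w1.png

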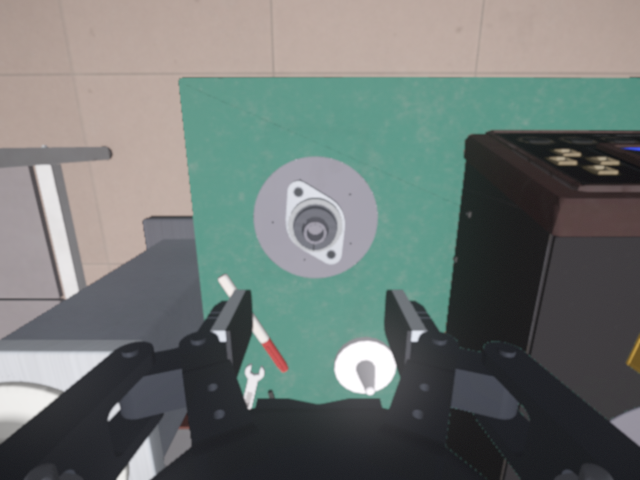

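The wrist view shows the disc centred near (316,217), bolt holes at (299,188) and (331,254), and the shaft end near (316,232).

Run:
```python
from h import *; import pickle
c=pickle.load(open('w1.pkl','rb'))
hsv=cv2.cvtColor(c['frame'],cv2.COLOR_RGB2HSV)
ng=(~((hsv[...,0]>60)&(hsv[...,0]<95)&(hsv[...,1]>80))).astype('uint8')*255
m=np.zeros_like(ng); cv2.circle(m,(316,217),75,255,-1); m&=cv2.morphologyEx(ng,cv2.MORPH_OPEN,np.ones((5,5)))
cs=max(cv2.findContours(m,0,1)[0],key=cv2.contourArea)
P=onplane(c,cs.reshape(-1,2),.019)[:,:2].astype('float32'); print('disc',cv2.fitEllipse(P))
g=cv2.cvtColor(c['frame'],cv2.COLOR_RGB2GRAY)
H=[]
for (u,v) in [(299,188),(331,254)]:
    w=np.clip(110.-g[v-6:v+7,u-6:u+7],0,None); yy,xx=np.mgrid[v-6:v+7,u-6:u+7]; H.append([(xx*w).sum()/w.sum(),(yy*w).sum()/w.sum()])
h=onplane(c,H,.035); d=h[0]-h[1]; print(H,h,h.mean(0),np.linalg.norm(d),np.degrees(np.arctan2(d[1],d[0])))
print('shaft',onplane(c,[[315.5,232]],.072))
cv2.imwrite('pics/z1.png',cv2.resize(c['frame'][170:270,265:365,::-1],None,fx=6,fy=6,interpolation=cv2.INTER_CUBIC))
```

```text
disc ((0.370779812335968, 0.3228515684604645), (0.12555834650993347, 0.13246436417102814), 148.07998657226562)
[[np.float64(297.8577235772358), np.float64(191.66260162601625)], [np.float64(330.7244582043344), np.float64(254.13931888544892)]] [[0.35447954 0.35506306 0.035     ]
 [0.38525914 0.29439312 0.035     ]] [0.36986934 0.32472809 0.035     ] 0.06803106585759189 116.8999926400907
shaft [[0.37089174 0.3263563  0.072     ]]
```

View pics/z1.png

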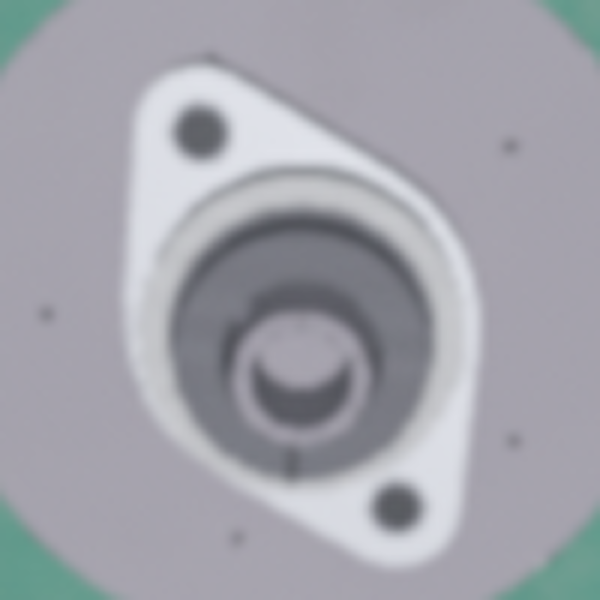

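The crop shows the shaft end at about (315.2,232.8) in full-frame pixels. The collar and bearing are concentric with it to within about 1 mm.

drive_tool --plan '[{"dx":0,"dy":-0.0015,"dz":0.04,"roll":0,"hand":0.06},{"dx":0,"dy":-0.0015,"dz":0.08,"roll":0,"hand":0.06},{"dx":0,"dy":-0.0015,"dz":0.11,"roll":0,"hand":0.06},{"dx":0,"dy":-0.0015,"dz":0.13,"roll":0,"hand":0.06},{"dx":0,"dy":-0.0015,"dz":0.14,"roll":0,"hand":0.06},{"dx":0,"dy":-0.0015,"dz":0.147,"roll":0,"hand":0.06},{"dx":0,"dy":-0.0015,"dz":0.151,"roll":0,"hand":0.055},{"dx":0,"dy":-0.0015,"dz":0.152,"roll":0,"hand":0.05},{"dx":0,"dy":-0.0015,"dz":0.152,"roll":0,"hand":0.045}]'

```text
time: 3.4
ee_pos: [0.3705, 0.3273, 0.2238]
tcp_rot: [179.9, -0.1, 90.0]
wrist_force: [-0.5, -0.1, 0.4]
opening: 0.0451
```

```bash
python3 -c "
from h import *
st(); c=shot('wrist','w2')"
```

```text
{'time': 3.4, 'ee_pos': [0.3705, 0.3273, 0.2238], 'tcp_rot': [179.9308, -0.062, 89.9788], 'wrist_force': [-0.472, -0.0722, 0.3837], 'opening': 0.0451, 'q': [41.4518, -2.2352, -17.3128, 74.8295, 0.0006, 131.473]}
```

View pics/w2.png

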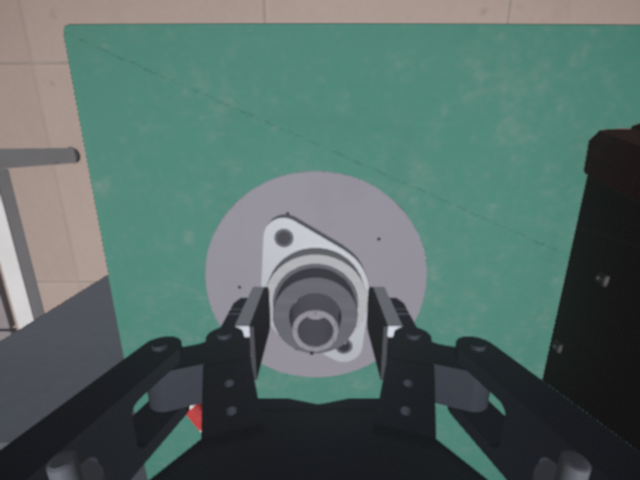

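The pads straddle the collar evenly, inner faces at columns 270 and 368, with the shaft at (315,330). Closing, then lifting.

drive_tool --plan '[{"dx":0,"dy":0,"dz":0,"roll":0,"hand":0.03},{"dx":0,"dy":0,"dz":0,"roll":0,"hand":0.03},{"dx":0,"dy":0,"dz":0,"roll":0,"hand":0.03},{"dx":0,"dy":0,"dz":0,"roll":0,"hand":0.03},{"dx":0,"dy":0,"dz":0,"roll":0,"hand":0.03},{"dx":0,"dy":0,"dz":-0.004,"roll":0,"hand":0.03},{"dx":0,"dy":0,"dz":-0.01,"roll":0,"hand":0.03},{"dx":0,"dy":0,"dz":-0.02,"roll":0,"hand":0.03},{"dx":0,"dy":0,"dz":-0.035,"roll":0,"hand":0.03},{"dx":0,"dy":0,"dz":-0.06,"roll":0,"hand":0.03},{"dx":0,"dy":0,"dz":-0.09,"roll":0,"hand":0.03}]' --force 50

```text
time: 4.37
ee_pos: [0.3698, 0.3269, 0.3133]
tcp_rot: [-179.9, 0.1, 90.0]
wrist_force: [0.7, 0.2, 0.3]
opening: 0.0347
```

```bash
python3 -c "
from h import *
st(); c=shot('side','s2')
f=c['frame'][220:460,220:480,::-1]; cv2.imwrite('pics/s2c.png',cv2.resize(f,None,fx=2.5,fy=2.5))"
```

```text
{'time': 4.3667, 'ee_pos': [0.3698, 0.3269, 0.3133], 'tcp_rot': [-179.9115, 0.0772, 90.0045], 'wrist_force': [0.7402, 0.2133, 0.2892], 'opening': 0.0347, 'q': [41.483, -3.5294, -8.625, 85.0219, 0.0008, 131.4785]}
```

View pics/s2c.png

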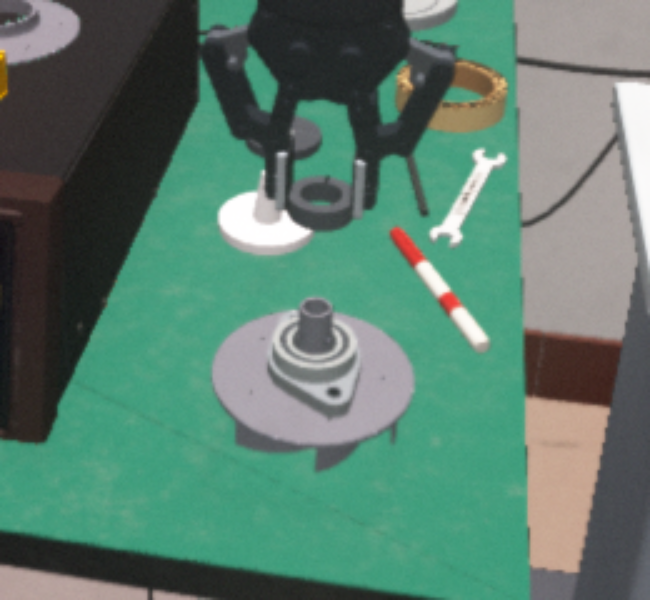

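The rotor is left with bearing and flange in place, and the collar is held level between the pads (crop (320,200)). Moving over the peg, turning the gripper so that the fingers close along y, clear of the generator.

drive_tool --plan '[{"dx":-0.02,"dy":0.004,"dz":0,"roll":-0.12,"hand":0.03},{"dx":-0.06,"dy":0.013,"dz":0,"roll":-0.24,"hand":0.03},{"dx":-0.1,"dy":0.021,"dz":0,"roll":-0.36,"hand":0.03},{"dx":-0.14,"dy":0.03,"dz":0,"roll":-0.48,"hand":0.03},{"dx":-0.18,"dy":0.038,"dz":0,"roll":-0.6,"hand":0.03},{"dx":-0.22,"dy":0.047,"dz":0,"roll":-0.72,"hand":0.03},{"dx":-0.25,"dy":0.053,"dz":0,"roll":-0.84,"hand":0.03},{"dx":-0.275,"dy":0.059,"dz":0,"roll":-0.96,"hand":0.03},{"dx":-0.29,"dy":0.063,"dz":0,"roll":-1.08,"hand":0.03},{"dx":-0.3,"dy":0.065,"dz":0,"roll":-1.2,"hand":0.03},{"dx":-0.307,"dy":0.0655,"dz":0,"roll":-1.32,"hand":0.03},{"dx":-0.307,"dy":0.0655,"dz":0,"roll":-1.44,"hand":0.03},{"dx":-0.307,"dy":0.0655,"dz":0,"roll":-1.5708,"hand":0.03},{"dx":-0.307,"dy":0.0655,"dz":0,"roll":-1.5708,"hand":0.03},{"dx":-0.307,"dy":0.0655,"dz":0,"roll":-1.5708,"hand":0.03},{"dx":-0.307,"dy":0.0655,"dz":0,"roll":-1.5708,"hand":0.03}]'

```text
time: 5.75
ee_pos: [0.4356, 0.0202, 0.3133]
tcp_rot: [180.0, 0.0, 179.8]
wrist_force: [0.4, -0.3, -0.9]
opening: 0.0347
```

```bash
python3 -c "
from h import *
st(); c=shot('wrist','w3'); import pickle; pickle.dump(c,open('w3.pkl','wb'))"
```

```text
{'time': 5.75, 'ee_pos': [0.4356, 0.0202, 0.3133], 'tcp_rot': [179.9985, 0.0425, 179.8356], 'wrist_force': [0.4424, -0.2745, -0.921], 'opening': 0.0347, 'q': [2.6595, -11.552, -15.7919, 85.7176, -0.0006, 2.8239]}
```

View pics/w3.png

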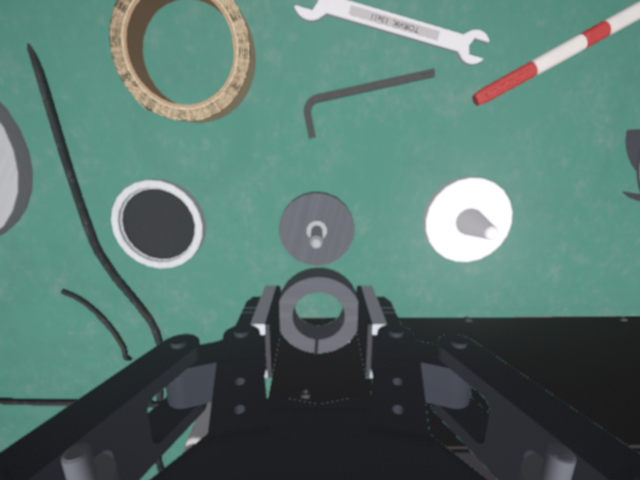

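The collar is held near (319,316), the peg stand base is at (317,228) with the peg top at (316,243), the dish is at (157,224) and the cone stand at (469,220).

```bash
cat >> h.py <<'E'
def ell(c,uv,r,z,lo,hi,k=3):
    """ellipse fit of the blob with gray in [lo,hi] within r of uv, on plane z"""
    g=cv2.cvtColor(c['frame'],cv2.COLOR_RGB2GRAY); h=cv2.cvtColor(c['frame'],cv2.COLOR_RGB2HSV)
    ng=~((h[...,0]>60)&(h[...,0]<95)&(h[...,1]>80))
    m=((g>=lo)&(g<=hi)&ng).astype('uint8')*255; q=np.zeros_like(m); cv2.circle(q,uv,r,255,-1)
    m=cv2.morphologyEx(m&q,cv2.MORPH_OPEN,np.ones((k,k)))
    cs=max(cv2.findContours(m,0,1)[0],key=cv2.contourArea)
    cs=cv2.convexHull(cs)
    e=cv2.fitEllipse(onplane(c,cs.reshape(-1,2),z)[:,:2].astype('float32'))
    return np.round(e[0],4),np.round(e[1],4)
E
python3 - <<'E'
from h import *; import pickle
c=pickle.load(open('w3.pkl','rb'))
print('peg base',ell(c,(317,228),42,.01,0,255)); print('peg top',onplane(c,[[316,243]],.047))
print('dish',ell(c,(157,224),56,.012,0,255)); print('cone',ell(c,(469,220),50,.01,0,255))
print('collar',onplane(c,[[319,316]],.1495))
print('collar edges',onplane(c,[[279,316],[359,316],[319,356]],.1495),onplane(c,[[319,267]],.1365))
P=cloud(c); print(np.round(P[316,[285,290,345,350]],4), np.round(P[[345,348,275,280],[319]],4))
E
```

```text
peg base (array([0.435, 0.019]), array([0.0639, 0.0661]))
peg top [[0.43506836 0.01888282 0.047     ]]
dish (array([ 0.4293, -0.1125]), array([0.0772, 0.0811]))
cone (array([0.4283, 0.1463]), array([0.079 , 0.0899]))
collar [[0.43826497 0.02088658 0.1495    ]]
collar edges [[0.43822086 0.00319992 0.1495    ]
 [0.43831594 0.03857101 0.1495    ]
 [0.45877318 0.02084011 0.1495    ]] [[0.42007657 0.02095165 0.1365    ]]
[[0.4389 0.0057 0.1484]
 [0.4388 0.008  0.1484]
 [0.439  0.0325 0.1483]
 [0.4391 0.0347 0.1481]] [[0.453  0.0209 0.1495]
 [0.4548 0.0208 0.1492]
 [0.4201 0.0209 0.1463]
 [0.4217 0.0209 0.148 ]]
```

drive_tool --plan '[{"dx":0.0035,"dy":-0.002,"dz":0.02,"roll":0,"hand":0.03},{"dx":0.0035,"dy":-0.002,"dz":0.05,"roll":0,"hand":0.03},{"dx":0.0035,"dy":-0.002,"dz":0.07,"roll":0,"hand":0.03},{"dx":0.0035,"dy":-0.002,"dz":0.085,"roll":0,"hand":0.03},{"dx":0.0035,"dy":-0.002,"dz":0.1,"roll":0,"hand":0.03},{"dx":0.0035,"dy":-0.002,"dz":0.11,"roll":0,"hand":0.03},{"dx":0.0035,"dy":-0.002,"dz":0.118,"roll":0,"hand":0.03},{"dx":0.0035,"dy":-0.002,"dz":0.123,"roll":0,"hand":0.03},{"dx":0.0035,"dy":-0.002,"dz":0.126,"roll":0,"hand":0.03},{"dx":0.0035,"dy":-0.002,"dz":0.126,"roll":0,"hand":0.03},{"dx":0.0035,"dy":-0.002,"dz":0.126,"roll":0,"hand":0.03}]'

```text
time: 6.72
ee_pos: [0.4324, 0.0182, 0.1874]
tcp_rot: [180.0, 0.1, 180.0]
wrist_force: [0.3, -0.5, 1.7]
opening: 0.0346
```

```bash
python3 -c "
from h import *
st(); c=shot('wrist','w4'); P=cloud(c); print(np.round(P[280:360:8,[319]].squeeze(),4))"
```

```text
{'time': 6.7167, 'ee_pos': [0.4324, 0.0182, 0.1874], 'tcp_rot': [179.997, 0.0685, 179.976], 'wrist_force': [0.2849, -0.4585, 1.6681], 'opening': 0.0346, 'q': [2.4164, -9.7048, -28.2505, 71.3857, 0.0001, 2.4404]}
[[0.418  0.0189 0.0235]
 [0.4216 0.0189 0.0238]
 [0.4298 0.0189 0.0144]
 [0.4297 0.0189 0.0228]
 [0.4304 0.0189 0.0288]
 [0.4298 0.0189 0.0365]
 [0.4298 0.0189 0.0426]
 [0.4311 0.0189 0.046 ]
 [0.4334 0.0189 0.0478]
 [0.4366 0.0189 0.048 ]]
```

drive_tool --plan '[{"dx":0,"dy":0,"dz":0,"roll":0,"hand":0.055},{"dx":0,"dy":0,"dz":0,"roll":0,"hand":0.055},{"dx":0,"dy":0,"dz":0,"roll":0,"hand":0.055},{"dx":0,"dy":0,"dz":-0.01,"roll":0,"hand":0.055},{"dx":0,"dy":0,"dz":-0.04,"roll":0,"hand":0.055},{"dx":0,"dy":0,"dz":-0.08,"roll":0,"hand":0.055},{"dx":0,"dy":0.03,"dz":-0.11,"roll":0.12,"hand":0.065},{"dx":0.01,"dy":0.07,"dz":-0.12,"roll":0.24,"hand":0.065},{"dx":0.02,"dy":0.11,"dz":-0.12,"roll":0.36,"hand":0.065},{"dx":0.03,"dy":0.15,"dz":-0.12,"roll":0.48,"hand":0.065},{"dx":0.04,"dy":0.19,"dz":-0.12,"roll":0.6,"hand":0.065},{"dx":0.05,"dy":0.23,"dz":-0.12,"roll":0.72,"hand":0.065},{"dx":0.056,"dy":0.265,"dz":-0.12,"roll":0.84,"hand":0.065},{"dx":0.06,"dy":0.29,"dz":-0.12,"roll":0.96,"hand":0.065},{"dx":0.0616,"dy":0.3063,"dz":-0.12,"roll":1.0996,"hand":0.065},{"dx":0.0616,"dy":0.3063,"dz":-0.12,"roll":1.0996,"hand":0.065},{"dx":0.0616,"dy":0.3063,"dz":-0.12,"roll":1.0996,"hand":0.065},{"dx":0.0616,"dy":0.3063,"dz":-0.12,"roll":1.0996,"hand":0.065}]'

```text
time: 8.27
ee_pos: [0.3704, 0.3246, 0.307]
tcp_rot: [-180.0, 0.0, 117.3]
wrist_force: [0.1, -0.9, -0.0]
opening: 0.0651
```

```bash
python3 -c "
from h import *
st(); c=shot('wrist','w5'); import pickle; pickle.dump(c,open('w5.pkl','wb'))"
```

```text
{'time': 8.2667, 'ee_pos': [0.3704, 0.3246, 0.307], 'tcp_rot': [-179.9862, 0.0168, 117.2744], 'wrist_force': [0.0793, -0.9245, -0.0413], 'opening': 0.0651, 'q': [41.2337, -3.7222, -9.4963, 84.2434, -0.0129, 103.9594]}
```

View pics/w5.png

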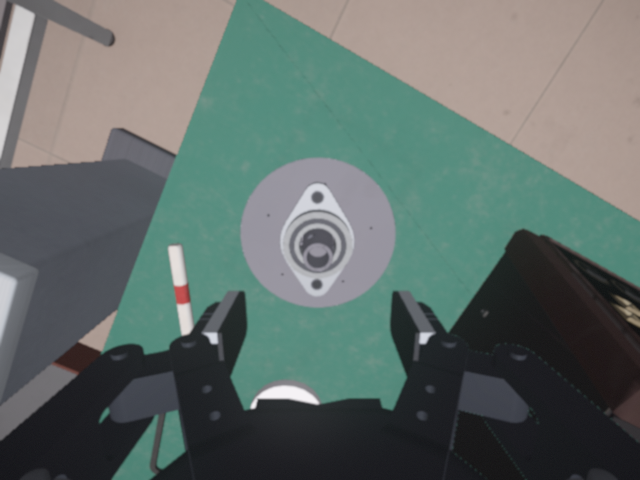

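The flange's long axis is upright in the picture, with holes at (318,198) and (318,285), so it lines up with the tool. The bearing is at (318,240).

Run:
```python
from h import *; import pickle
c=pickle.load(open('w5.pkl','rb'))
print('holes',onplane(c,[[318,198],[317.5,285]],.035),'bearing edges',onplane(c,[[282.5,241],[354,241]],.045),'front/back',onplane(c,[[318,209],[318,273]],.045))
P=cloud(c); print(np.round(P[241,[288,292,343,347]],4)); print(np.round(P[[212,216,270,273],318],4))
```

```text
holes [[0.35556618 0.354766   0.035     ]
 [0.3864013  0.29407233 0.035     ]] bearing edges [[0.34639128 0.31691131 0.045     ]
 [0.39204654 0.34045631 0.045     ]] front/back [[0.35839318 0.34930568 0.045     ]
 [0.38034461 0.30670392 0.045     ]]
[[0.3498 0.3193 0.0468]
 [0.3524 0.3204 0.0463]
 [0.385  0.3368 0.0451]
 [0.3874 0.3384 0.0459]]
[[0.3592 0.3478 0.047 ]
 [0.3605 0.3452 0.0466]
 [0.3746 0.3179 0.0714]
 [0.3803 0.3069 0.0454]]
```

drive_tool --plan '[{"dx":0.002,"dy":0.001,"dz":0.03,"roll":0,"hand":0.065},{"dx":0.002,"dy":0.001,"dz":0.06,"roll":0,"hand":0.065},{"dx":0.002,"dy":0.001,"dz":0.078,"roll":0,"hand":0.065},{"dx":0.002,"dy":0.001,"dz":0.088,"roll":0,"hand":0.062},{"dx":0.002,"dy":0.001,"dz":0.092,"roll":0,"hand":0.06},{"dx":0.002,"dy":0.001,"dz":0.093,"roll":0,"hand":0.057},{"dx":0.002,"dy":0.001,"dz":0.093,"roll":0,"hand":0.055},{"dx":0.002,"dy":0.001,"dz":0.093,"roll":0,"hand":0.04},{"dx":0.002,"dy":0.001,"dz":0.093,"roll":0,"hand":0.04},{"dx":0.002,"dy":0.001,"dz":0.093,"roll":0,"hand":0.04},{"dx":0.002,"dy":0.001,"dz":0.093,"roll":0,"hand":0.04}]' --force 50

```text
time: 9.23
ee_pos: [0.3707, 0.3267, 0.2159]
tcp_rot: [179.9, -0.0, 117.0]
wrist_force: [-2.7, -4.4, 8.6]
opening: 0.0455
```

drive_tool --plan '[{"dx":0,"dy":0,"dz":0,"roll":0,"hand":0.04},{"dx":0,"dy":0,"dz":-0.004,"roll":0,"hand":0.04},{"dx":0,"dy":0,"dz":-0.01,"roll":0,"hand":0.04},{"dx":0,"dy":0,"dz":-0.025,"roll":0,"hand":0.04},{"dx":0,"dy":0,"dz":-0.045,"roll":0,"hand":0.04},{"dx":0,"dy":0,"dz":-0.07,"roll":0,"hand":0.04},{"dx":0,"dy":0,"dz":-0.09,"roll":0,"hand":0.04},{"dx":0,"dy":0,"dz":-0.1,"roll":0,"hand":0.04},{"dx":0,"dy":0,"dz":-0.1,"roll":0,"hand":0.04}]'

```text
time: 9.98
ee_pos: [0.3709, 0.3271, 0.3166]
tcp_rot: [179.7, -0.1, 117.0]
wrist_force: [0.0, 0.8, -1.1]
opening: 0.0454
```

```bash
python3 -c "
from h import *
st(); c=shot('side','s5')
f=c['frame'][200:430,230:450,::-1]; cv2.imwrite('pics/s5c.png',cv2.resize(f,None,fx=2.6,fy=2.6))"
```

```text
{'time': 9.9833, 'ee_pos': [0.3709, 0.3271, 0.3166], 'tcp_rot': [179.7492, -0.0663, 117.0089], 'wrist_force': [0.022, 0.8488, -1.0789], 'opening': 0.0454, 'q': [41.4104, -3.6316, -8.3571, 85.0151, 0.0018, 104.4017]}
```

View pics/s5c.png

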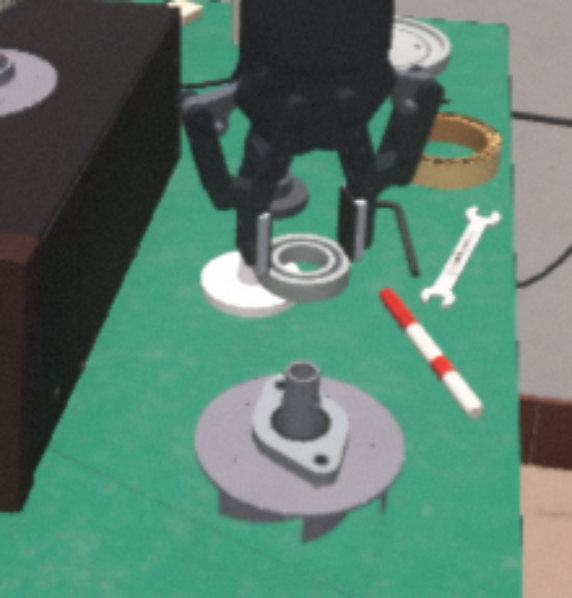

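The bearing is held at crop (308,268) and the flange has stayed on the hub. The pads reach only its upper half. Going over the dish next.

drive_tool --plan '[{"dx":-0.017,"dy":-0.006,"dz":0,"roll":-0.1,"hand":0.04},{"dx":-0.045,"dy":-0.016,"dz":0,"roll":-0.2,"hand":0.04},{"dx":-0.083,"dy":-0.029,"dz":0,"roll":-0.3,"hand":0.04},{"dx":-0.12,"dy":-0.042,"dz":0,"roll":-0.4,"hand":0.04},{"dx":-0.157,"dy":-0.055,"dz":0,"roll":-0.5,"hand":0.04},{"dx":-0.194,"dy":-0.068,"dz":0,"roll":-0.6,"hand":0.04},{"dx":-0.231,"dy":-0.082,"dz":0,"roll":-0.7,"hand":0.04},{"dx":-0.268,"dy":-0.095,"dz":0,"roll":-0.8,"hand":0.04},{"dx":-0.305,"dy":-0.108,"dz":0,"roll":-0.9,"hand":0.04},{"dx":-0.342,"dy":-0.121,"dz":0,"roll":-1.0,"hand":0.04},{"dx":-0.375,"dy":-0.132,"dz":0,"roll":-1.0996,"hand":0.04},{"dx":-0.4,"dy":-0.141,"dz":0,"roll":-1.0996,"hand":0.04},{"dx":-0.4186,"dy":-0.1477,"dz":0,"roll":-1.0996,"hand":0.04},{"dx":-0.4186,"dy":-0.1477,"dz":0,"roll":-1.0996,"hand":0.04},{"dx":-0.4186,"dy":-0.1477,"dz":0,"roll":-1.0996,"hand":0.04}]'

```text
time: 11.28
ee_pos: [0.4286, -0.1142, 0.3121]
tcp_rot: [180.0, -0.1, 179.8]
wrist_force: [-0.2, -0.9, -0.4]
opening: 0.0452
```

Run:
```python
from h import *
st(); c=shot('wrist','w6'); import pickle; pickle.dump(c,open('w6.pkl','wb'))
P=cloud(c); 
m=(P[...,2]>.10)&(P[...,2]<.18)&(abs(P[...,1]-bot.get_obs()['ee_pos'][1])<.019)&(P[...,0]<.47)
q=P[m]; A=np.c_[q[:,:2]-q[:,:2].mean(0),np.ones(len(q))]
top=q[q[:,2]>np.percentile(q[:,2],50)]
print(len(q),np.percentile(q,[1,50,99],axis=0).round(4))
for k in range(270,370,10): print(k,np.round(P[k,[290,318,346]],4).tolist())
```

```text
{'time': 11.2833, 'ee_pos': [0.4286, -0.1142, 0.3121], 'tcp_rot': [179.9532, -0.1402, 179.8431], 'wrist_force': [-0.2037, -0.8548, -0.4057], 'opening': 0.0452, 'q': [-14.9236, -10.3926, -14.9489, 85.5912, 0.0095, -14.7666]}
6126 [[ 0.4045 -0.132   0.1317]
 [ 0.4273 -0.1134  0.142 ]
 [ 0.4525 -0.0947  0.1437]]
270 [[0.4112, -0.1262, 0.1423], [0.4117, -0.1138, 0.1412], [0.4111, -0.1015, 0.1428]]
280 [[0.4161, -0.1264, 0.142], [0.4756, -0.114, -0.0002], [0.4165, -0.1012, 0.1412]]
290 [[0.4207, -0.1264, 0.1428], [0.4854, -0.1141, -0.0], [0.421, -0.1012, 0.1422]]
300 [[0.4275, -0.1269, 0.1388], [0.4958, -0.1141, -0.0009], [0.4304, -0.1003, 0.1332]]
310 [[0.4316, -0.1269, 0.141], [0.5056, -0.1141, -0.0002], [0.4327, -0.1007, 0.139]]
320 [[0.4359, -0.1268, 0.1425], [0.5162, -0.1142, -0.0005], [0.436, -0.1009, 0.1423]]
330 [[0.4415, -0.127, 0.1418], [0.4431, -0.1139, 0.1392], [0.4413, -0.1008, 0.1423]]
340 [[0.4465, -0.1271, 0.1425], [0.4468, -0.1139, 0.142], [0.4456, -0.1008, 0.1439]]
350 [[0.5488, -0.1414, -0.0008], [0.4524, -0.1139, 0.1417], [0.5488, -0.0872, -0.0006]]
360 [[0.5594, -0.1416, 0.0001], [0.56, -0.1143, -0.0007], [0.56, -0.0869, -0.0005]]
```

View pics/w6.png

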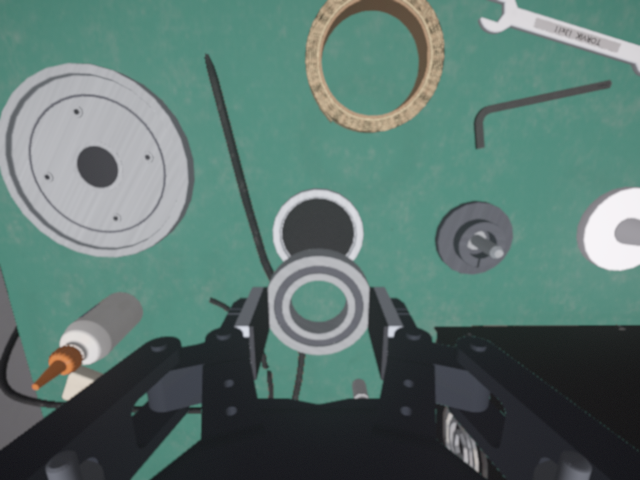

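The bearing is held level with its top at z 0.142. The dish lies at (318,228), and the collar sits on the peg at (475,240).

drive_tool --plan '[{"dx":-0.001,"dy":0.001,"dz":0.03,"roll":0,"hand":0.04},{"dx":-0.001,"dy":0.001,"dz":0.06,"roll":0,"hand":0.04},{"dx":-0.001,"dy":0.001,"dz":0.085,"roll":0,"hand":0.04},{"dx":-0.001,"dy":0.001,"dz":0.1,"roll":0,"hand":0.04},{"dx":-0.001,"dy":0.001,"dz":0.11,"roll":0,"hand":0.04},{"dx":-0.001,"dy":0.001,"dz":0.116,"roll":0,"hand":0.04},{"dx":-0.001,"dy":0.001,"dz":0.119,"roll":0,"hand":0.04},{"dx":-0.001,"dy":0.001,"dz":0.121,"roll":0,"hand":0.04},{"dx":-0.001,"dy":0.001,"dz":0.121,"roll":0,"hand":0.04},{"dx":-0.001,"dy":0.001,"dz":0.121,"roll":0,"hand":0.04}]'

```text
time: 12.17
ee_pos: [0.4302, -0.1123, 0.1935]
tcp_rot: [-180.0, 0.1, -180.0]
wrist_force: [-0.5, 0.4, -0.9]
opening: 0.0449
```

Run:
```python
from h import *
st(); c=shot('wrist','w7'); P=cloud(c); print(np.round(P[[270,280,330,340,345,350],318],4)); print(np.round(P[270,[230,240,250,260,290,345,380,390]],4))
```

```text
{'time': 12.1667, 'ee_pos': [0.4302, -0.1123, 0.1935], 'tcp_rot': [-179.9842, 0.0669, -179.9931], 'wrist_force': [-0.4604, 0.4398, -0.8689], 'opening': 0.0449, 'q': [-14.625, -8.2293, -26.2773, 71.8832, 0.0016, -14.6319]}
[[ 0.4136 -0.1121  0.0235]
 [ 0.4246 -0.1121  0.0088]
 [ 0.4447 -0.1121  0.0218]
 [ 0.4491 -0.1121  0.0233]
 [ 0.4521 -0.1121  0.0229]
 [ 0.4537 -0.1121  0.0246]]
[[ 4.226e-01 -1.577e-01  2.000e-04]
 [ 4.225e-01 -1.525e-01  6.000e-04]
 [ 4.182e-01 -1.449e-01  1.170e-02]
 [ 4.193e-01 -1.406e-01  8.800e-03]
 [ 4.135e-01 -1.245e-01  2.360e-02]
 [ 4.135e-01 -1.002e-01  2.370e-02]
 [ 4.181e-01 -8.230e-02  1.170e-02]
 [ 4.229e-01 -7.470e-02 -7.000e-04]]
```

drive_tool --plan '[{"dx":0,"dy":0,"dz":0.0015,"roll":0,"hand":0.04},{"dx":0,"dy":0,"dz":0.0025,"roll":0,"hand":0.04},{"dx":0,"dy":0,"dz":0.0025,"roll":0,"hand":0.04},{"dx":0,"dy":0,"dz":0.0025,"roll":0,"hand":0.056},{"dx":0,"dy":0,"dz":0.0025,"roll":0,"hand":0.056},{"dx":0,"dy":0,"dz":0.0025,"roll":0,"hand":0.056},{"dx":0,"dy":0,"dz":0,"roll":0,"hand":0.056},{"dx":0,"dy":0,"dz":-0.01,"roll":0,"hand":0.06},{"dx":0,"dy":0,"dz":-0.04,"roll":0,"hand":0.06},{"dx":0,"dy":0,"dz":-0.08,"roll":0,"hand":0.06},{"dx":0,"dy":0,"dz":-0.11,"roll":0,"hand":0.07},{"dx":0,"dy":0,"dz":-0.12,"roll":0,"hand":0.07}]'

```text
time: 13.22
ee_pos: [0.4304, -0.1124, 0.3184]
tcp_rot: [-179.9, 0.4, 180.0]
wrist_force: [1.4, -1.0, 0.7]
opening: 0.0697
```

Run:
```python
from h import *
st(); c=shot('wrist','w8'); import pickle; pickle.dump(c,open('w8.pkl','wb')); P=cloud(c)
q=P[150:330,230:400].reshape(-1,3); q=q[(q[:,2]>.015)&(q[:,2]<.03)]
print(len(q),np.percentile(q,[1,50,99],axis=0).round(4));
```

```text
{'time': 13.2167, 'ee_pos': [0.4304, -0.1124, 0.3184], 'tcp_rot': [-179.9054, 0.3685, 179.9992], 'wrist_force': [1.4006, -1.0297, 0.7104], 'opening': 0.0697, 'q': [-14.6372, -10.5516, -14.389, 85.7821, 0.0015, -14.6361]}
3535 [[ 0.3702 -0.1781  0.0154]
 [ 0.43   -0.1288  0.0197]
 [ 0.505  -0.089   0.0285]]
```

The bearing top measures z 0.020, so it is seated. Going back for the flange.

drive_tool --plan '[{"dx":0,"dy":0.02,"dz":0,"roll":0.1,"hand":0.07},{"dx":0.004,"dy":0.05,"dz":0,"roll":0.2,"hand":0.07},{"dx":0.01,"dy":0.09,"dz":0,"roll":0.3,"hand":0.07},{"dx":0.016,"dy":0.13,"dz":0,"roll":0.4,"hand":0.07},{"dx":0.022,"dy":0.17,"dz":0,"roll":0.5,"hand":0.07},{"dx":0.028,"dy":0.21,"dz":0,"roll":0.6,"hand":0.07},{"dx":0.034,"dy":0.25,"dz":0,"roll":0.7,"hand":0.07},{"dx":0.04,"dy":0.29,"dz":0,"roll":0.8,"hand":0.07},{"dx":0.046,"dy":0.33,"dz":0,"roll":0.9,"hand":0.07},{"dx":0.051,"dy":0.37,"dz":0,"roll":1.0,"hand":0.07},{"dx":0.055,"dy":0.4,"dz":0,"roll":1.0996,"hand":0.07},{"dx":0.058,"dy":0.425,"dz":0,"roll":1.0996,"hand":0.07},{"dx":0.0592,"dy":0.437,"dz":0,"roll":1.0996,"hand":0.07},{"dx":0.0592,"dy":0.437,"dz":0,"roll":1.0996,"hand":0.07},{"dx":0.0592,"dy":0.437,"dz":0,"roll":1.0996,"hand":0.07}]'

```text
time: 14.52
ee_pos: [0.3702, 0.3254, 0.312]
tcp_rot: [-179.9, 0.0, 117.1]
wrist_force: [0.5, 0.2, -0.6]
opening: 0.0702
```

Run:
```python
from h import *
st(); c=shot('wrist','w9'); import pickle; pickle.dump(c,open('w9.pkl','wb'))
h=cv2.cvtColor(c['frame'],cv2.COLOR_RGB2GRAY)
print('flange blob',ell(c,(318,240),62,.035,200,255))
P=cloud(c); q=P[160:310,250:390].reshape(-1,3); q=q[(q[:,2]>.031)&(q[:,2]<.038)]
r=cv2.minAreaRect((q[:,:2]*1000).astype('float32')); print(len(q),np.median(q[:,2]),r)
cv2.imwrite('pics/w9c.png',cv2.resize(c['frame'][130:380,200:440,::-1],None,fx=2.4,fy=2.4))
```

```text
{'time': 14.5167, 'ee_pos': [0.3702, 0.3254, 0.312], 'tcp_rot': [-179.9125, 0.0301, 117.13], 'wrist_force': [0.5123, 0.1844, -0.5529], 'opening': 0.0702, 'q': [41.3171, -3.6258, -8.8583, 84.8597, -0.0077, 104.1871]}
flange blob (array([0.3686, 0.3274]), array([0.0513, 0.0777]))
4132 0.034692957344586425 ((369.8499755859375, 325.2618103027344), (55.84408187866211, 77.39586639404297), 58.20695114135742)
```

View pics/w9c.png

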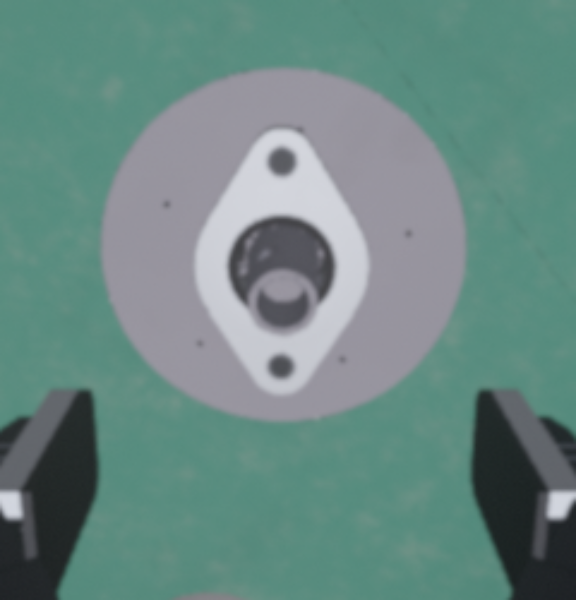

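The flange is aligned with the tool, holes at crop (282,161) and (281,366), and centred between the pads.

drive_tool --plan '[{"dx":0,"dy":0,"dz":0.03,"roll":0,"hand":0.072},{"dx":0,"dy":0,"dz":0.06,"roll":0,"hand":0.072},{"dx":0,"dy":0,"dz":0.085,"roll":0,"hand":0.072},{"dx":0,"dy":0,"dz":0.1,"roll":0,"hand":0.07},{"dx":0,"dy":0,"dz":0.106,"roll":0,"hand":0.067},{"dx":0,"dy":0,"dz":0.1085,"roll":0,"hand":0.065},{"dx":0,"dy":0,"dz":0.1085,"roll":0,"hand":0.063},{"dx":0,"dy":0,"dz":0.1085,"roll":0,"hand":0.062},{"dx":0,"dy":0,"dz":0.1085,"roll":0,"hand":0.062}]'

```text
time: 15.32
ee_pos: [0.3712, 0.3248, 0.2056]
tcp_rot: [179.9, -0.0, 117.0]
wrist_force: [-0.3, -0.0, 0.1]
opening: 0.062
```

drive_tool --plan '[{"dx":0,"dy":0,"dz":0,"roll":0,"hand":0.045},{"dx":0,"dy":0,"dz":0,"roll":0,"hand":0.045},{"dx":0,"dy":0,"dz":0,"roll":0,"hand":0.045},{"dx":0,"dy":0,"dz":0,"roll":0,"hand":0.045},{"dx":0,"dy":0,"dz":0,"roll":0,"hand":0.045}]' --force 50

```text
time: 15.73
ee_pos: [0.3709, 0.325, 0.2061]
tcp_rot: [179.9, -0.0, 117.0]
wrist_force: [-2.5, -2.0, 10.6]
opening: 0.0449
```

The fingers closed over the flange's top: the tips stand further back when open. I'll reopen, go 10.5 mm lower and close again.

drive_tool --plan '[{"dx":0,"dy":0,"dz":-0.003,"roll":0,"hand":0.07},{"dx":0,"dy":0,"dz":-0.003,"roll":0,"hand":0.07},{"dx":0,"dy":0,"dz":-0.003,"roll":0,"hand":0.07},{"dx":0,"dy":0,"dz":-0.003,"roll":0,"hand":0.07},{"dx":0,"dy":0,"dz":0,"roll":0,"hand":0.07},{"dx":0,"dy":0,"dz":0.005,"roll":0,"hand":0.068},{"dx":0,"dy":0,"dz":0.009,"roll":0,"hand":0.066},{"dx":0,"dy":0,"dz":0.0105,"roll":0,"hand":0.065},{"dx":0,"dy":0,"dz":0.0105,"roll":0,"hand":0.064},{"dx":0,"dy":0,"dz":0.0105,"roll":0,"hand":0.064}]'

```text
time: 16.57
ee_pos: [0.3707, 0.3247, 0.1935]
tcp_rot: [-180.0, 0.0, 117.0]
wrist_force: [0.3, 0.0, -0.1]
opening: 0.064
```

drive_tool --plan '[{"dx":0,"dy":0,"dz":0,"roll":0,"hand":0.045},{"dx":0,"dy":0,"dz":0,"roll":0,"hand":0.045},{"dx":0,"dy":0,"dz":0,"roll":0,"hand":0.045},{"dx":0,"dy":0,"dz":0,"roll":0,"hand":0.045},{"dx":0,"dy":0,"dz":0,"roll":0,"hand":0.045}]'

```text
time: 16.98
ee_pos: [0.3709, 0.3248, 0.1942]
tcp_rot: [180.0, -0.0, 117.0]
wrist_force: [-0.8, -0.9, 4.4]
opening: 0.0534
```

drive_tool --plan '[{"dx":0,"dy":0,"dz":-0.004,"roll":0,"hand":0.045},{"dx":0,"dy":0,"dz":-0.01,"roll":0,"hand":0.045},{"dx":0,"dy":0,"dz":-0.025,"roll":0,"hand":0.045},{"dx":0,"dy":0,"dz":-0.045,"roll":0,"hand":0.045},{"dx":0,"dy":0,"dz":-0.07,"roll":0,"hand":0.045},{"dx":0,"dy":0,"dz":-0.095,"roll":0,"hand":0.045},{"dx":0,"dy":0,"dz":-0.11,"roll":0,"hand":0.045},{"dx":0,"dy":0,"dz":-0.12,"roll":0,"hand":0.045},{"dx":0,"dy":0,"dz":-0.12,"roll":0,"hand":0.045}]'

```text
time: 17.73
ee_pos: [0.371, 0.3249, 0.3159]
tcp_rot: [179.8, -0.0, 117.0]
wrist_force: [0.4, 0.2, -1.0]
opening: 0.0532
```

Run:
```python
from h import *
st(); c=shot('wrist','w10'); P=cloud(c)
q=P[(P[...,2]>.10)&(P[...,2]<.16)]; e=bot.get_obs()['ee_pos']
q=q[np.linalg.norm(q[:,:2]-e[:2],axis=1)<.055]; print(len(q),np.percentile(q,[2,50,98],axis=0).round(4))
for k in range(230,400,12): print(k,np.round(P[k,[300,318,336]],3).tolist())
```

```text
{'time': 17.7333, 'ee_pos': [0.371, 0.3249, 0.3159], 'tcp_rot': [179.8352, -0.0426, 116.9969], 'wrist_force': [0.3789, 0.2078, -1.0358], 'opening': 0.0532, 'q': [41.2141, -3.7668, -8.5663, 85.0303, 0.0008, 104.2172]}
14807 [[0.3445 0.2917 0.1492]
 [0.3696 0.3302 0.1564]
 [0.3978 0.3639 0.1579]]
230 [[0.348, 0.357, 0.156], [0.354, 0.36, 0.157], [0.361, 0.363, 0.156]]
242 [[0.35, 0.352, 0.156], [0.357, 0.356, 0.157], [0.363, 0.359, 0.155]]
254 [[0.353, 0.348, 0.156], [0.359, 0.351, 0.157], [0.365, 0.355, 0.157]]
266 [[0.355, 0.343, 0.156], [0.361, 0.347, 0.157], [0.368, 0.35, 0.156]]
278 [[0.357, 0.339, 0.157], [0.364, 0.342, 0.156], [0.37, 0.345, 0.156]]
290 [[0.36, 0.334, 0.157], [0.394, 0.283, 0.023], [0.373, 0.341, 0.157]]
302 [[0.39, 0.255, -0.001], [0.399, 0.272, 0.022], [0.42, 0.27, -0.001]]
314 [[0.395, 0.244, 0.0], [0.41, 0.251, -0.001], [0.425, 0.259, -0.001]]
326 [[0.4, 0.233, 0.001], [0.416, 0.24, 0.0], [0.431, 0.248, 0.0]]
338 [[0.37, 0.313, 0.156], [nan, nan, nan], [0.384, 0.319, 0.155]]
350 [[0.373, 0.307, 0.155], [0.379, 0.312, 0.158], [0.387, 0.315, 0.156]]
362 [[0.375, 0.302, 0.157], [0.382, 0.305, 0.156], [0.39, 0.309, 0.156]]
374 [[0.378, 0.296, 0.156], [0.385, 0.3, 0.156], [0.393, 0.303, 0.156]]
386 [[0.381, 0.291, 0.157], [0.388, 0.294, 0.155], [0.396, 0.298, 0.156]]
398 [[0.434, 0.165, 0.009], [0.391, 0.288, 0.156], [0.47, 0.174, 0.0]]
```

drive_tool --plan '[{"dx":-0.01,"dy":-0.002,"dz":0,"roll":-0.1,"hand":0.045},{"dx":-0.03,"dy":-0.005,"dz":0,"roll":-0.2,"hand":0.045},{"dx":-0.055,"dy":-0.009,"dz":0,"roll":-0.3,"hand":0.045},{"dx":-0.08,"dy":-0.013,"dz":0,"roll":-0.4,"hand":0.045},{"dx":-0.105,"dy":-0.017,"dz":0,"roll":-0.5,"hand":0.045},{"dx":-0.13,"dy":-0.021,"dz":0,"roll":-0.6,"hand":0.045},{"dx":-0.15,"dy":-0.025,"dz":0,"roll":-0.7,"hand":0.045},{"dx":-0.165,"dy":-0.027,"dz":0,"roll":-0.8,"hand":0.045},{"dx":-0.175,"dy":-0.029,"dz":0,"roll":-0.9,"hand":0.045},{"dx":-0.185,"dy":-0.03,"dz":0,"roll":-1.0,"hand":0.045},{"dx":-0.185,"dy":-0.03,"dz":0,"roll":-1.0996,"hand":0.045},{"dx":-0.185,"dy":-0.03,"dz":0,"roll":-1.0996,"hand":0.045},{"dx":-0.185,"dy":-0.03,"dz":0,"roll":-1.0996,"hand":0.045}]'

```text
time: 18.87
ee_pos: [0.4278, 0.1462, 0.3125]
tcp_rot: [-180.0, -0.1, 179.8]
wrist_force: [0.6, -1.0, -0.4]
opening: 0.0531
```

Run:
```python
from h import *
st(); c=shot('wrist','w11'); import pickle; pickle.dump(c,open('w11.pkl','wb'))
cv2.imwrite('pics/w11c.png',cv2.resize(c['frame'][140:440,160:480,::-1],None,fx=2,fy=2))
```

```text
{'time': 18.8667, 'ee_pos': [0.4278, 0.1462, 0.3125], 'tcp_rot': [-179.9681, -0.1033, 179.8087], 'wrist_force': [0.5793, -0.9779, -0.371], 'opening': 0.0531, 'q': [18.8608, -9.24, -13.9123, 85.4358, 0.0036, 19.0521]}
```

View pics/w11c.png

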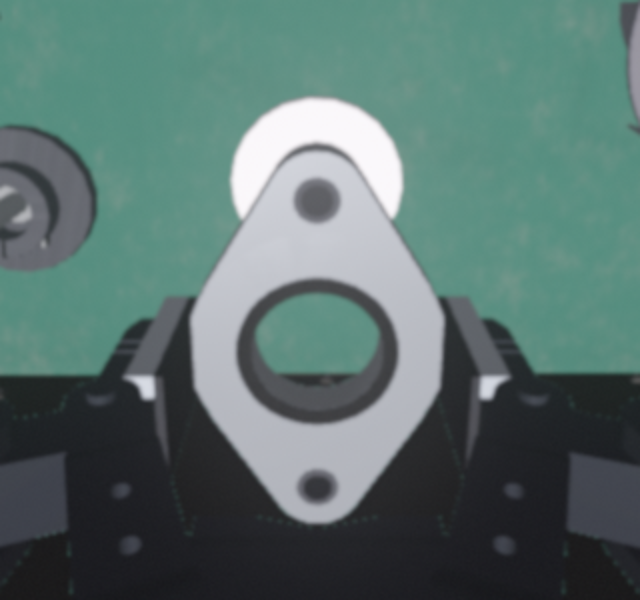

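The held flange's bore is at crop (318,350), holes at (317,200) and (317,487), with the white stand at (317,180) behind it.

Run:
```python
from h import *; import pickle
c=pickle.load(open('w11.pkl','rb'))
f=lambda p:np.array(p,float)/2+[160,140]
print('bore',onplane(c,f([[318,350]]),.153),'edges',onplane(c,f([[318,278],[318,423]]),.153).round(4).tolist()); print('holes',onplane(c,f([[317,200],[317,487]]),.153).mean(0))
print('base L R top',onplane(c,f([[231,180],[403,180],[317,97]]),.01).round(4).tolist())
# top and wrist views of the cone tip
w=pickle.load(open('w3.pkl','rb')); print('tip w3',onplane(w,[[492,233]],.05))
a,_=pickle.load(open('c0.pkl','rb')); print('tip top cam',onplane(a,[[262,280]],.05))
print(np.array(w['frame'])[233,480:500].sum(1))
```

```text
bore [[0.42711042 0.1467143  0.153     ]] edges [[0.4106, 0.1468, 0.153], [0.4451, 0.1467, 0.153]]
holes [0.42786255 0.1464984  0.153     ]
base L R top [[0.4257, 0.1105, 0.01], [0.426, 0.1824, 0.01], [0.3913, 0.1466, 0.01]]
tip w3 [[0.4270392  0.14536472 0.05      ]]
tip top cam [[0.42279557 0.14235874 0.05      ]]
[532 534 534 550 600 658 706 739 762 765 765 765 765 765 765 765 763 756
 761 765]
```

drive_tool --plan '[{"dx":0,"dy":0,"dz":0.03,"roll":0,"hand":0.045},{"dx":0,"dy":0,"dz":0.06,"roll":0,"hand":0.045},{"dx":0,"dy":0,"dz":0.08,"roll":0,"hand":0.045},{"dx":0,"dy":0,"dz":0.095,"roll":0,"hand":0.045},{"dx":0,"dy":0,"dz":0.108,"roll":0,"hand":0.045},{"dx":0,"dy":0,"dz":0.118,"roll":0,"hand":0.045},{"dx":0,"dy":0,"dz":0.125,"roll":0,"hand":0.045},{"dx":0,"dy":0,"dz":0.129,"roll":0,"hand":0.045},{"dx":0,"dy":0,"dz":0.131,"roll":0,"hand":0.045},{"dx":0,"dy":0,"dz":0.132,"roll":0,"hand":0.045},{"dx":0,"dy":0,"dz":0.132,"roll":0,"hand":0.045}]'

```text
time: 19.83
ee_pos: [0.4282, 0.1464, 0.1821]
tcp_rot: [180.0, 0.0, 180.0]
wrist_force: [-0.4, -0.6, -0.6]
opening: 0.0532
```

Run:
```python
from h import *
st(); c=shot('wrist','w12'); P=cloud(c); print(np.round(P[[250,260,270,280,365,375,390],318],4).tolist()); print(np.round(P[270,[300,336]],4).tolist())
```

```text
{'time': 19.8333, 'ee_pos': [0.4282, 0.1464, 0.1821], 'tcp_rot': [179.9866, 0.0358, 179.9882], 'wrist_force': [-0.3691, -0.6347, -0.5957], 'opening': 0.0532, 'q': [18.8732, -6.6635, -26.1785, 70.4468, 0.0011, 18.885]}
[[0.3988, 0.1466, 0.0225], [0.403, 0.1466, 0.0226], [0.4077, 0.1466, 0.0216], [0.4121, 0.1466, 0.0217], [0.4532, 0.1466, 0.0221], [0.4586, 0.1466, 0.022], [0.4664, 0.1466, 0.0225]]
[[0.4074, 0.1392, 0.0223], [0.4073, 0.154, 0.0226]]
```

drive_tool --plan '[{"dx":0,"dy":0,"dz":0.001,"roll":0,"hand":0.045},{"dx":0,"dy":0,"dz":0.002,"roll":0,"hand":0.045},{"dx":0,"dy":0,"dz":0.002,"roll":0,"hand":0.045},{"dx":0,"dy":0,"dz":0.002,"roll":0,"hand":0.066},{"dx":0,"dy":0,"dz":0.002,"roll":0,"hand":0.066},{"dx":0,"dy":0,"dz":0.002,"roll":0,"hand":0.066},{"dx":0,"dy":0,"dz":0.001,"roll":0,"hand":0.066},{"dx":0,"dy":0,"dz":-0.01,"roll":0,"hand":0.066},{"dx":0,"dy":0,"dz":-0.04,"roll":0,"hand":0.066},{"dx":0,"dy":0,"dz":-0.08,"roll":0,"hand":0.066},{"dx":0,"dy":0,"dz":-0.115,"roll":0,"hand":0.06},{"dx":0.005,"dy":0.02,"dz":-0.13,"roll":0,"hand":0.05},{"dx":0.015,"dy":0.05,"dz":-0.13,"roll":0,"hand":0.05},{"dx":0.028,"dy":0.09,"dz":-0.13,"roll":0,"hand":0.05},{"dx":0.04,"dy":0.125,"dz":-0.13,"roll":0,"hand":0.05},{"dx":0.05,"dy":0.155,"dz":-0.13,"roll":0,"hand":0.05},{"dx":0.057,"dy":0.1786,"dz":-0.13,"roll":0,"hand":0.05},{"dx":0.057,"dy":0.1786,"dz":-0.13,"roll":0,"hand":0.05},{"dx":0.057,"dy":0.1786,"dz":-0.13,"roll":0,"hand":0.05}]'

```text
time: 21.47
ee_pos: [0.3704, 0.3258, 0.3123]
tcp_rot: [-180.0, 0.0, -179.9]
wrist_force: [-0.0, -0.2, -0.5]
opening: 0.0502
```

Run:
```python
from h import *
st(); c=shot('wrist','w13'); import pickle; pickle.dump(c,open('w13.pkl','wb'))
P=cloud(c); q=P[(P[...,2]>.068)&(P[...,2]<.076)]; e=bot.get_obs()['ee_pos']
q=q[np.linalg.norm(q[:,:2]-e[:2],axis=1)<.03]; print('shaft top',len(q),q.mean(0),q.min(0),q.max(0))
v,u=np.mgrid[:480,:640]; d=np.linalg.norm(P-np.array([.428,.1464,.02]),axis=2); print(np.nanargmin(d)%640,np.nanargmin(d)//640)
cv2.imwrite('pics/w13c.png',cv2.resize(c['frame'][80:400,:480,::-1],None,fx=1.6,fy=1.6))
```

```text
{'time': 21.4667, 'ee_pos': [0.3704, 0.3258, 0.3123], 'tcp_rot': [-179.9983, 0.0084, -179.8566], 'wrist_force': [-0.0077, -0.2221, -0.5008], 'opening': 0.0502, 'q': [41.33, -3.6382, -8.839, 84.794, -0.0068, 41.1866]}
shaft top 356 [0.36947507 0.32582241 0.07087706] [0.36008096 0.31656243 0.06803647] [0.37920133 0.33515972 0.0727804 ]
118 302
```

View pics/w13c.png

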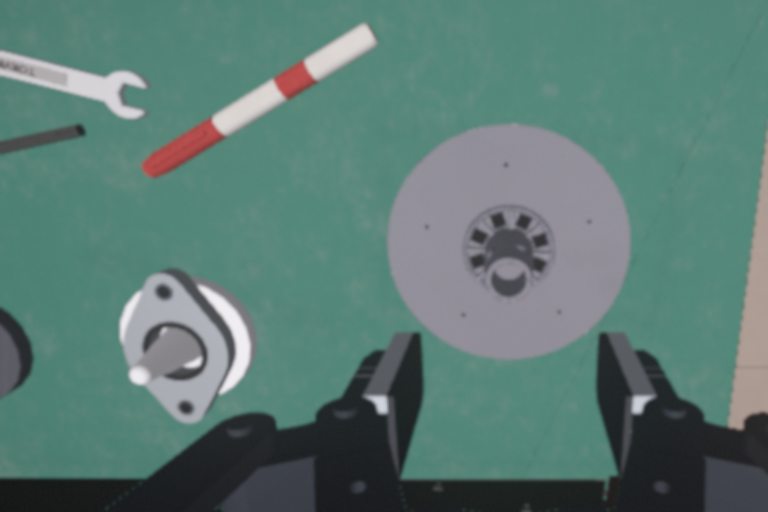

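The flange is over the cone at crop (180,345), and the bare shaft is at (510,278), centred between the pads.

drive_tool --plan '[{"dx":0.001,"dy":0,"dz":0.03,"roll":0,"hand":0.05},{"dx":0.001,"dy":0,"dz":0.06,"roll":0,"hand":0.05},{"dx":0.001,"dy":0,"dz":0.08,"roll":0,"hand":0.045},{"dx":0.001,"dy":0,"dz":0.087,"roll":0,"hand":0.04},{"dx":0.001,"dy":0,"dz":0.09,"roll":0,"hand":0.03},{"dx":0.001,"dy":0,"dz":0.09,"roll":0,"hand":0.025},{"dx":0.001,"dy":0,"dz":0.09,"roll":0,"hand":0.01},{"dx":0.001,"dy":0,"dz":0.09,"roll":0,"hand":0.01},{"dx":0.001,"dy":0,"dz":0.09,"roll":0,"hand":0.01},{"dx":0.001,"dy":0,"dz":0.09,"roll":0,"hand":0.01},{"dx":0.001,"dy":0,"dz":0.09,"roll":0,"hand":0.01}]' --force 80

```text
time: 22.43
ee_pos: [0.3704, 0.325, 0.2232]
tcp_rot: [179.9, 0.1, 180.0]
wrist_force: [0.6, -3.0, 6.3]
opening: 0.0159
```

Run:
```python
from h import *; import pickle
st()
c=pickle.load(open('w13.pkl','rb')); P=cloud(c)
q=P[(P[...,2]>.015)&(P[...,2]<.026)]; q=q[np.linalg.norm(q[:,:2]-[.428,.1464],axis=1)<.046]
A=np.c_[q[:,:2]-[.428,.1464],np.ones(len(q))]; s=np.linalg.lstsq(A,q[:,2],rcond=None)[0]; print('flange top plane',len(q),s,np.percentile(q[:,2],[5,50,95]))
```

```text
{'time': 22.4333, 'ee_pos': [0.3704, 0.325, 0.2232], 'tcp_rot': [179.9424, 0.1243, 179.9895], 'wrist_force': [0.6062, -2.9886, 6.3338], 'opening': 0.0159, 'q': [41.2732, -2.4621, -17.5949, 74.7358, -0.0387, 41.2837]}
flange top plane 3667 [ 0.0041111  -0.0138097   0.01975536] [0.01685278 0.01979033 0.02125718]
```

drive_tool --plan '[{"dx":0,"dy":0,"dz":-0.004,"roll":0,"hand":0.01},{"dx":0,"dy":0,"dz":-0.01,"roll":0,"hand":0.01},{"dx":0,"dy":0,"dz":-0.025,"roll":0,"hand":0.01},{"dx":0,"dy":0,"dz":-0.045,"roll":0,"hand":0.01},{"dx":0,"dy":0,"dz":-0.07,"roll":0,"hand":0.01},{"dx":0,"dy":0,"dz":-0.095,"roll":0,"hand":0.01},{"dx":0,"dy":0,"dz":-0.115,"roll":0,"hand":0.01},{"dx":0,"dy":0,"dz":-0.13,"roll":0,"hand":0.01},{"dx":0,"dy":0,"dz":-0.135,"roll":0,"hand":0.01},{"dx":0,"dy":0,"dz":-0.135,"roll":0,"hand":0.01}]' --force 100

```text
time: 23.27
ee_pos: [0.3701, 0.325, 0.358]
tcp_rot: [179.9, 0.1, -180.0]
wrist_force: [1.5, 0.3, -2.3]
opening: 0.0161
```

```bash
cat > imp.py <<'E'
from h import *
st(); c=shot('wrist'); import pickle; pickle.dump(c,open('w14.pkl','wb')); P=cloud(c); o=bot.get_obs(); e=o['ee_pos']
q=P[(P[...,2]>e[2]-.215)&(P[...,2]<e[2]-.19)]; q=q[np.linalg.norm(q[:,:2]-e[:2],axis=1)<.07]
z0=np.median(q[:,2]); q=q[abs(q[:,2]-z0)<.006]
A=np.c_[q[:,:2]-e[:2],np.ones(len(q))]; s=np.linalg.lstsq(A,q[:,2],rcond=None)[0]; print('disc top plane',len(q),s,q[:,:2].min(0),q[:,:2].max(0))
E
python3 imp.py
```

```text
{'time': 23.2667, 'ee_pos': [0.3701, 0.325, 0.358], 'tcp_rot': [179.9204, 0.0816, -179.9914], 'wrist_force': [1.471, 0.2737, -2.3027], 'opening': 0.0161, 'q': [41.2913, -3.6665, -3.8292, 89.7234, 0.006, 41.2827]}
disc top plane 27445 [0.00336877 0.00019992 0.15830729] [0.3088604  0.26475941] [0.43048909 0.38695444]
```

drive_tool --plan '[{"dx":0,"dy":-0.01,"dz":0,"roll":0,"hand":0.01},{"dx":0,"dy":-0.03,"dz":0,"roll":0,"hand":0.01},{"dx":0,"dy":-0.06,"dz":0,"roll":0,"hand":0.01},{"dx":0,"dy":-0.095,"dz":0,"roll":0,"hand":0.01},{"dx":0,"dy":-0.13,"dz":0,"roll":0,"hand":0.01},{"dx":0,"dy":-0.165,"dz":0,"roll":0,"hand":0.01},{"dx":0,"dy":-0.2,"dz":0,"roll":0,"hand":0.01},{"dx":0,"dy":-0.235,"dz":0,"roll":0,"hand":0.01},{"dx":0,"dy":-0.27,"dz":0,"roll":0,"hand":0.01},{"dx":0,"dy":-0.305,"dz":0,"roll":0,"hand":0.01},{"dx":0,"dy":-0.34,"dz":0,"roll":0,"hand":0.01},{"dx":0,"dy":-0.375,"dz":0,"roll":0,"hand":0.01},{"dx":0,"dy":-0.41,"dz":0,"roll":0,"hand":0.01},{"dx":0,"dy":-0.445,"dz":0,"roll":0,"hand":0.01},{"dx":-0.002,"dy":-0.48,"dz":0,"roll":0,"hand":0.01},{"dx":-0.003,"dy":-0.515,"dz":0,"roll":0,"hand":0.01},{"dx":-0.004,"dy":-0.55,"dz":0,"roll":0,"hand":0.01},{"dx":-0.005,"dy":-0.58,"dz":0,"roll":0,"hand":0.01},{"dx":-0.005,"dy":-0.6,"dz":0,"roll":0,"hand":0.01},{"dx":-0.005,"dy":-0.6135,"dz":0,"roll":0,"hand":0.01}]'

```text
time: 24.98
ee_pos: [0.374, -0.2906, 0.355]
tcp_rot: [179.9, -0.1, 179.9]
wrist_force: [-0.9, 0.4, -3.1]
opening: 0.0157
```

drive_tool --plan '[{"dx":0,"dy":0,"dz":0,"roll":0,"hand":0.01},{"dx":0,"dy":0,"dz":0,"roll":0,"hand":0.01},{"dx":0,"dy":0,"dz":0,"roll":0,"hand":0.01}]'

```text
time: 25.23
ee_pos: [0.3748, -0.2879, 0.3563]
tcp_rot: [179.9, -0.0, -180.0]
wrist_force: [0.3, -0.3, -3.3]
opening: 0.0155
```

```bash
python3 imp.py
python3 - <<'E'
from h import *; import pickle
c=pickle.load(open('w14.pkl','rb')); cv2.imwrite('pics/w14.png',c['frame'][:,:,::-1])
E
```

```text
{'time': 25.2333, 'ee_pos': [0.3748, -0.2879, 0.3563], 'tcp_rot': [179.9489, -0.039, -179.9826], 'wrist_force': [0.2613, -0.327, -3.259], 'opening': 0.0155, 'q': [-37.5368, -6.2889, -6.4524, 89.8986, 0.0168, -37.5541]}
disc top plane 27429 [ 0.00129025 -0.00087706  0.15661004] [ 0.31315487 -0.348462  ] [ 0.4345106  -0.22616901]
```

View pics/w14.png

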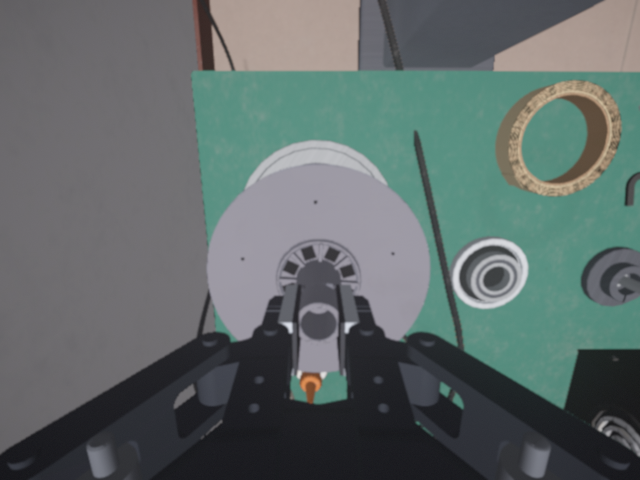

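The impeller is held level with its disc at (318,265). The nest shows behind it, front edge at (318,141). The bottle is at (311,385), and the bearing in its dish at (490,275).

Run:
```python
from h import *; import pickle
c=pickle.load(open('w14.pkl','rb')); p=onplane(c,[[318,141],[246,188],[391,188]],.016); print(p)
g=c['frame'][130:160,318].astype(int); print(g.tolist()[:20])
h=cv2.cvtColor(c['frame'],cv2.COLOR_RGB2HSV); ng=~((h[...,0]>60)&(h[...,0]<95)&(h[...,1]>80))
pts=[]
for u in range(252,386,6):
    v=next(v for v in range(100,200) if ng[v:v+4,u].all()); pts.append((u,v))
Q=onplane(c,pts,.016)[:,:2]
from scipy.optimize import least_squares
r=least_squares(lambda s:np.hypot(*(Q-s).T)-.074,[.375,-.288]); print(r.x,np.abs(r.fun).max())
w=pickle.load(open('w6.pkl','rb')); print('w6 nest',ell(w,(97,160),105,.016,0,255))
```

```text
[[ 0.30155108 -0.28759286  0.016     ]
 [ 0.34295235 -0.35377721  0.016     ]
 [ 0.3429186  -0.22046736  0.016     ]]
[[94, 146, 132], [95, 146, 133], [97, 147, 133], [98, 148, 134], [99, 148, 134], [99, 148, 135], [98, 148, 134], [97, 148, 134], [97, 147, 133], [112, 150, 140], [144, 161, 158], [172, 176, 179], [184, 185, 188], [186, 187, 191], [186, 188, 191], [187, 188, 191], [182, 184, 188], [173, 175, 179], [165, 168, 172], [174, 176, 180]]
[ 0.36232635 -0.29631539] 0.024345553843974896
w6 nest (array([ 0.3756, -0.2864]), array([0.1487, 0.1573]))
```

drive_tool --plan '[{"dx":-0.0015,"dy":0,"dz":0.02,"roll":0,"hand":0.01},{"dx":-0.0015,"dy":0,"dz":0.045,"roll":0,"hand":0.01},{"dx":-0.0015,"dy":0,"dz":0.07,"roll":0,"hand":0.01},{"dx":-0.0015,"dy":0,"dz":0.09,"roll":0,"hand":0.01},{"dx":-0.0015,"dy":0,"dz":0.102,"roll":0,"hand":0.01},{"dx":-0.0015,"dy":0,"dz":0.11,"roll":0,"hand":0.01},{"dx":-0.0015,"dy":0,"dz":0.114,"roll":0,"hand":0.01},{"dx":-0.0015,"dy":0,"dz":0.115,"roll":0,"hand":0.01},{"dx":-0.0015,"dy":0,"dz":0.115,"roll":0,"hand":0.01},{"dx":-0.0015,"dy":0,"dz":0.115,"roll":0,"hand":0.01}]'

```text
time: 26.12
ee_pos: [0.3768, -0.2888, 0.2428]
tcp_rot: [-179.9, 0.1, -180.0]
wrist_force: [-0.4, -0.5, -2.7]
opening: 0.0159
```

```bash
python3 imp.py
python3 - <<'E'
from h import *; import pickle
c=pickle.load(open('w14.pkl','rb')); P=cloud(c)
for z,lab in ((.0155,'rim'),(.01,'floor')):
    q=P[abs(P[...,2]-z)<.0025]; q=q[np.hypot(q[:,0]-.3755,q[:,1]+.287)<.08]; print(lab,len(q),q.min(0),q.max(0))
w=pickle.load(open('w13.pkl','rb')); P=cloud(w); q=P[200:225,310:330].reshape(-1,3); print('disc top w13',np.median(P[170:185,300:340,2]))
E
```

```text
{'time': 26.1167, 'ee_pos': [0.3768, -0.2888, 0.2428], 'tcp_rot': [-179.946, 0.0713, -179.9983], 'wrist_force': [-0.4482, -0.4844, -2.7366], 'opening': 0.0159, 'q': [-37.4731, -5.4113, -18.1933, 77.1286, 0.0005, -37.4748]}
disc top plane 27456 [ 0.00312566 -0.00281149  0.04309971] [ 0.31549193 -0.3493858 ] [ 0.43719459 -0.22763171]
rim 4669 [ 0.30061036 -0.3624159   0.01301512] [ 0.39669838 -0.21540338  0.01774178]
floor 3288 [ 0.30166729 -0.35374691  0.00758242] [ 0.35876315 -0.22363524  0.01249384]
disc top w13 nan
```

drive_tool --plan '[{"dx":0.001,"dy":0,"dz":0.004,"roll":0,"hand":0.01},{"dx":0.001,"dy":0,"dz":0.007,"roll":0,"hand":0.01},{"dx":0.001,"dy":0,"dz":0.009,"roll":0,"hand":0.01},{"dx":0.001,"dy":0,"dz":0.009,"roll":0,"hand":0.01},{"dx":0.001,"dy":0,"dz":0.009,"roll":0,"hand":0.01}]'

```text
time: 26.58
ee_pos: [0.3754, -0.2887, 0.2333]
tcp_rot: [-180.0, 0.0, 180.0]
wrist_force: [-3.5, 0.6, 4.9]
opening: 0.0156
```

```bash
python3 imp.py
```

```text
{'time': 26.5833, 'ee_pos': [0.3754, -0.2887, 0.2333], 'tcp_rot': [-179.9671, 0.0142, 179.9854], 'wrist_force': [-3.4953, 0.6141, 4.9369], 'opening': 0.0156, 'q': [-37.5627, -5.3215, -19.164, 76.1262, -0.0174, -37.5481]}
disc top plane 27441 [ 0.00272041 -0.00037238  0.03368456] [ 0.31387868 -0.34954435] [ 0.43549024 -0.22712758]
```

Run:
```python
from h import *; import pickle
w=pickle.load(open('w13.pkl','rb')); P=cloud(w); print('disc top before grip',np.nanmedian(P[165:190,280:300,2]),np.nanmedian(P[200:220,350:370,2]))
c=pickle.load(open('w14.pkl','rb')); P=cloud(c); q=P[(abs(P[...,2]-.016)<.012)]; q=q[np.hypot(q[:,0]-.375,q[:,1]+.288)<.08]; r=np.hypot(q[:,0]-.375,q[:,1]+.288)
for a in np.arange(.058,.078,.002): k=abs(r-a)<.001; print(round(a,3),k.sum(),np.median(q[k,2]) if k.any() else '')
z=P[...,2]; s=abs(z-.0337)<.004; q=P[s]; q=q[np.hypot(q[:,0]-.375,q[:,1]+.288)<.075]; print(np.median(q,0))
cv2.imwrite('pics/w15.png',cv2.resize(c['frame'][100:400,150:490,::-1],None,fx=2,fy=2))
```

```text
disc top before grip 0.023097604932670844 0.02363836262765162
0.058 0 
0.06 157 0.009716510026555688
0.062 580 0.00981251138829698
0.064 854 0.009705727807181836
0.066 1263 0.010141453740805969
0.068 1708 0.014894678297820511
0.07 1827 0.015698697728834882
0.072 1779 0.015637779802415645
0.074 970 0.015267868213488587
0.076 11 0.014272525176894993
[ 0.35636059 -0.28861126  0.03344915]
```

View pics/w15.png

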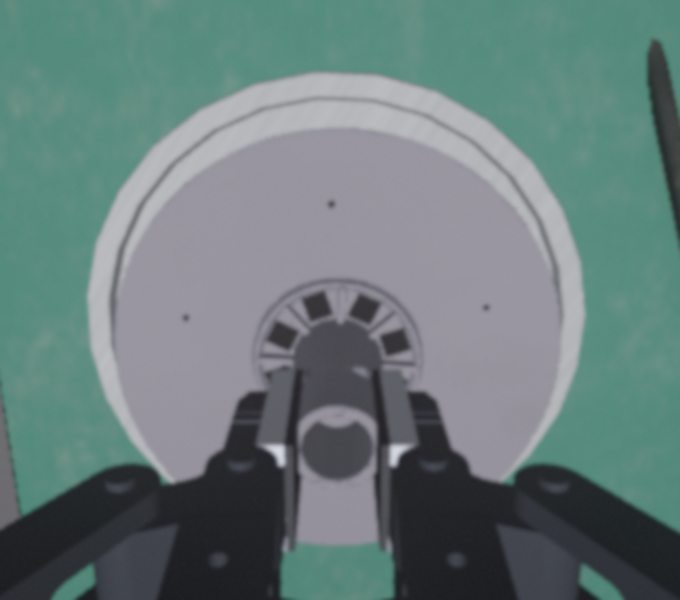

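The disc lies inside the nest's rim with a gap all round. Its top read 0.0233 before the grip and reads 0.0337 now, so it has risen 10 mm onto the nest floor. Releasing.

drive_tool --plan '[{"dx":0,"dy":0,"dz":0,"roll":0,"hand":0.04},{"dx":0,"dy":0,"dz":0,"roll":0,"hand":0.045},{"dx":0,"dy":0,"dz":0,"roll":0,"hand":0.045},{"dx":0,"dy":0,"dz":0,"roll":0,"hand":0.045},{"dx":0,"dy":0,"dz":-0.01,"roll":0,"hand":0.045},{"dx":0,"dy":0,"dz":-0.035,"roll":0,"hand":0.045},{"dx":0,"dy":0,"dz":-0.07,"roll":0,"hand":0.045},{"dx":0,"dy":0,"dz":-0.1,"roll":0,"hand":0.045},{"dx":0,"dy":0,"dz":-0.12,"roll":0,"hand":0.045},{"dx":0.03,"dy":0,"dz":-0.13,"roll":0,"hand":0.045},{"dx":0.06,"dy":-0.04,"dz":-0.13,"roll":0,"hand":0.045},{"dx":0.09,"dy":-0.08,"dz":-0.13,"roll":0,"hand":0.045},{"dx":0.11,"dy":-0.11,"dz":-0.13,"roll":0,"hand":0.045},{"dx":0.13,"dy":-0.14,"dz":-0.13,"roll":0,"hand":0.045},{"dx":0.14,"dy":-0.16,"dz":-0.13,"roll":0,"hand":0.045},{"dx":0.14,"dy":-0.16,"dz":-0.13,"roll":0,"hand":0.045},{"dx":0.14,"dy":-0.16,"dz":-0.13,"roll":0,"hand":0.045}]'

```text
time: 28.05
ee_pos: [0.2346, -0.4496, 0.3629]
tcp_rot: [180.0, -0.0, 179.8]
wrist_force: [0.2, -0.1, 0.2]
opening: 0.045
```

Run:
```python
from h import *
st(); a=shot('top'); s=shot('side'); P=cloud(a)
for n,p,r in [('impeller disc',(.375,-.288),.055),('bearing',(.43,-.113),.024),('collar',(.435,.019),.018),('flange',(.428,.1464),.04)]:
    q=P[np.hypot(P[...,0]-p[0],P[...,1]-p[1])<r]; print(n,len(q),np.nanpercentile(q[:,2],[5,25,50,75,95]).round(4))
f=lambda c,b:cv2.resize(c['frame'][b[0]:b[1],b[2]:b[3],::-1],(800,300))
cv2.imwrite('pics/fin.png',np.vstack([f(a,(180,345,130,520)),f(s,(175,350,240,460))]))
```

```text
{'time': 28.05, 'ee_pos': [0.2346, -0.4496, 0.3629], 'tcp_rot': [179.9756, -0.0052, 179.8398], 'wrist_force': [0.1783, -0.1378, 0.2095], 'opening': 0.045, 'q': [-62.449, -1.5568, -1.2497, 90.3311, 0.0067, -62.2888]}
impeller disc 2026 [0.0298 0.0323 0.0341 0.0363 0.0579]
bearing 371 [0.0059 0.0097 0.0176 0.0199 0.0229]
collar 215 [0.0082 0.0134 0.0217 0.0241 0.0466]
flange 1021 [-0.0011  0.009   0.0176  0.0207  0.0279]
```

View pics/fin.png

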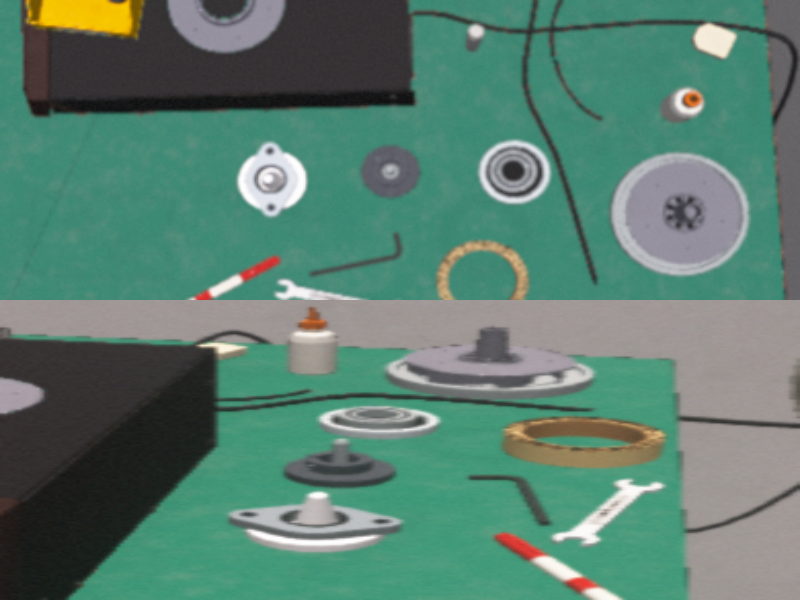

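The final view shows the flange on the cone (270,180), the collar on the peg (390,172), the bearing in the dish (514,170) and the impeller, shaft up, in the nest (683,212). The bottle and the gauge are standing.

```bash
python3 -c "
from workcell import bot
print(bot.job_done())"
```

```text
the job is handed in; nothing more can be done
None
```

I took the rotor apart from the top down and handed the job in at about 28 s. The collar is on the peg stand, the bearing in the dish, the flange over the cone, and the bare impeller, shaft up, in the weld nest.

**Last checks**
- **Seating:** close-up depth readings put the bearing top at 0.020 m and the flange top at 0.020 m, both as expected. The collar top read 0.024 m just before release, against 0.023 m seated.
- **Bystanders:** the last pictures show all four parts on their places and level, with the bottle and the gauge standing. The arm was clear.

**What failed or disagreed**
- **Flange grasp:** my first try closed over the flange's top and pressed on it with about 11 N. I reopened, went about 11 mm lower and gripped it properly.
- **Impeller height:** the depth camera put the disc top about 4 mm higher than the stated 19 mm. It read the same before the pick, and the disc rose 10 mm between bench and nest, so it is on the nest floor rather than the rim.
- **Final overhead depth:** over the small parts it was too noisy to confirm heights on its own. After release, the collar's seating rests on the pictures and that reading.
- **Picture count:** I viewed 15 pictures, one past the 14 budgeted.

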